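# Refit the polishing spindle and put the setting-up tools back in their case

## Robot

A 7-joint arm with a two-finger parallel gripper is mounted at the origin on the work surface. World frame = base frame: x ahead of the robot, y to its left, z up, the work surface at z = 0. Lengths are in m, angles in rad, forces in N, time in s.
With the tool pointing down it reaches from about 0.4 to 0.85 m from the base axis. Payload 4.5 kg.
Tool frame: the origin (TCP) lies on the centre line of the jaws, within the pads' length; the fingertips stand 22 mm ahead of it and the grasp point (between the pads) lies 3 mm ahead of it (manip.finger_overhang is the z of the fingertips in the tool frame, in m); z points along the fingers, y is the line along which they close (so a half turn about z gives the same grasp; the last joint's range is limited). The gripper opens to 85 mm and grips with 20 to 120 N. Pads are 22 mm wide; open, the fingers measure 114 mm over their backs; the gripper's body (76 mm by 85 mm) begins 54 mm behind the grasp point. The pads swing forward as they close: fully open they stand 13 mm farther back than shut.
Start: joints at [-1.243, 0.689, -0.195, 1.565, 0.157, 0.902, -0.215], TCP at [0.181, 0.598, 0.215] pointing down, gripper open.
Joint ranges: [-3.01, 3.01], [-0.46, 2.08], [-1.47, 1.51], [0.13, 2.56], [-1, 4.14], [0.04, 2.09], [-2.66, 2.66]. Speed limits (rad/s): [2.57, 2.57, 3.14, 3.14, 3.14, 3.14, 3.14].

## Interface

Orientations are given as a unit quaternion [w, x, y, z].
In Python, from station import manip, vision gives the robot as it stands.
- The arm moves only by the tool servo_tool, never from a script. Its argument "series" is a list of rows, each an object of numbers: "rx", "ry", "rz": the turn, a rotation vector about the tool's x, y, z in degrees; "dx", "dy", "dz": the shift along the tool's x, y, z in m; "jaw": the opening, from 0 (shut) to 1 (fully open). A call has 1 to 8 rows; each row shifts and turns the commanded pose from where the row before left it, along the tool's axes as they then stand; what a row does not reach is not made up. A row lasts 1/12 s, in which the tool goes at most 41.7 mm and 7.16 degrees, less where a joint would pass 70% of its speed; a pose out of reach is approached as far as the arm can. A call is refused whole if a number of a shift passes 0.0417 or a number of a turn 7.16, either way. A call with a gripper value outside its range is refused whole. The fingers move at their own pace and stop on an object; "force" is the grip in N (left out, the last holds). Time passes only in rows, so rows that do not move let the fingers close. It gives the time, the measured TCP pose, the force, the opening and the grip force at its end, in the units of the state.
- manip.state(): the state, without advancing time (a new reading comes with each control period).
- vision.get_image(name): name is "side" or "top"; returns the picture (420x560x3 uint8, red, green, blue); there is no depth.
- vision.camera_params(name): a dict with "fx", "fy", "cx", "cy" (pixels), "position" and "orientation" of the camera in the world. Camera axes: x right, y up, looking along -z (the intrinsics and any distortion apply to the point x, -y, -z); pixel columns grow to the right and rows downward; lengths in m; the calibration is good to about 2 mm. A picture is of the moment at which its call begins. camera_params takes no time and is no camera call.
- manip.hand_in(): hands the job in; it is judged then, once.
The state is a dict: "t": time; "joint_positions": joint angles; "qvel": joint speeds; "joint_efforts": joint torques, N m; "tcp_pos": TCP position; "ee_rot": TCP orientation; "wrist_force": force on the tool from outside, world axes, zero at the start; "torque": the same for the moment, N m; "finger_gap": finger opening in m; "gripper_force": force on a finger pad.
Only numpy, scipy, OpenCV 4.12 (cv2) and the standard library are available. Lean on these libraries where they do the work, as an engineer would, in place of code of your own. Each camera call takes 0.05 s, during which the arm holds its last target. There are 200 camera calls.

## Task

The polishing wheel has been slipped onto the spindle but its two tabs are still riding on top of the keyed shaft: turn it until the tabs drop into the keyways and push it all the way down onto the housing. Then put the aluminium spacer on over it, likewise with its tabs in the keyways and fully down on the wheel, and after that press the red cap onto the spindle nose until it is fully home on the spacer. Press each of the bench tools lying there (two or three of pliers, dial gauge and ring stick) fully home in its own cutout of the blue case insert, before or after, and leave the jar, the steel block and the hammer where they are.

Things in the scene. Friction and masses are not known exactly. Their poses are not given: they have to be found in the camera images.
- spindle: Fixed polishing spindle; origin: centre of its underside, z up. Grey round housing, diameter 140 mm, flat top at z = 50 mm. On it a shaft, diameter 40 mm, to z = 94 mm, with two keyways on its +x and -x sides: grooves 12 mm wide, open on top, over its whole height, their bottoms 11 mm from the axis. Undersides when done: wheel z = 50, spacer z = 78, cap z = 98 mm.
- nose (a point): Centre of the bevelled end of the spindle's plain nose, 115 mm above the bench. The nose, diameter 22 mm, rises from the shaft's top (z = 94 mm). A red line across its end runs along the spindle's x, pointing at the keyways. Two sprung balls stand 2.5 mm out of it on the spindle's +y and -y sides, 7.5 mm below this point; they hold the cap.
- wheel: Loose keyed wheel, 0.3 kg; origin: centre of underside, z up along the bore. Grey disc, diameter 110 mm, 8 mm thick; brass boss, diameter 59 mm, 28 mm high, 12-sided (flats at x and every 30 degrees); bore 45 mm. Tabs at +x and -x (red marks), 8 mm wide, z = 12 to 22 mm, reach in to 15.5 mm from the axis. Starts on the spindle, underside at z = 82 mm, tabs on the shaft's top.
- spacer: Loose keyed aluminium ring, 0.15 kg, on the bench; origin: centre of underside, z up along the bore. Diameter 59 mm, 12-sided (flats at x and every 30 degrees), 20 mm high, bore 45 mm. Tabs at +x and -x (red marks on top), like the wheel's: 8 mm wide, z = 8 to 16 mm, in to 15.5 mm from the axis. With tabs on the shaft's top it stands 8 mm above its place. A half turn fits the same.
- cap: Loose red cap, 0.1 kg, mouth down on the bench; origin: centre of underside, z up. Skirt diameter 54 mm, 10 mm high; above it a grip, diameter 36 mm, up to z = 30 mm. Blind bore from below, diameter 25 mm, 23 mm deep. Set on the nose it stops at the sprung balls, some 10 mm above its place, and takes 5 to 15 N to push home; then it stays.
- insert: Fixed blue case insert, 170 (x) by 210 (y) by 20 mm; origin: centre of underside, z up. Three cutouts along x, 14 mm deep, 65 mm apart, in the end blocks (30 to 85 mm either side of the middle); between them an open finger channel along y, 60 mm wide, its floor level with the cutouts' floor, 6 mm above the bench. Tools' heads point to +x; gap 1.5 mm all round a tool.
- pliers_pocket (a point): Centre of the pliers' cutout (narrow at the head end), on its floor, at the insert's y = -65 mm; the pliers' origin belongs here. Axes as the insert's. Sprung pads in the side walls of every cutout hold a tool some 10 mm above the floor until it is pushed with 5 to 20 N; it then stays where it was pushed to.
- dialgauge_pocket (a point): Centre of the dial gauge's cutout (wide at the head end), on its floor, at the insert's y = 0; the gauge's origin belongs here. Axes as the insert's. Sprung pads as in the pliers' cutout.
- ringstick_pocket (a point): Centre of the ring stick's cutout, on its floor, at the insert's y = +65 mm; the stick's origin belongs here. Axes as the insert's. Sprung pads as in the pliers' cutout.
- pliers: Loose flat-nose pliers, yellow handles, lying flat, 0.16 kg; may be absent (None). Origin: under the middle; x along it towards the steel jaws, z up. x = -70 to 70 mm, 18 mm thick: handles 40 mm wide (x < -28 mm), middle 26 mm wide, jaws 18 mm wide (x > 28 mm).
- dialgauge: Loose dial gauge, lying flat, 0.15 kg; may be absent (None). Origin: under the middle; x along it towards the round white dial, z up. x = -70 to 70 mm, 18 mm thick: dial, diameter 45 mm, centred at x = 47.5 mm; the rest is a straight blue bar 18 mm wide.
- ringstick: Loose ring stick, lying flat, 0.14 kg; may be absent (None). Origin: under the middle; x along it away from the wooden handle, z up. x = -70 to 70 mm, 18 mm thick: handle 32 mm wide (x < -28 mm), aluminium stick 24 mm wide for the rest.
- jar: Amber jar with a yellow cap, 60 mm diameter, 75 mm high, to be left alone. Origin: centre of its underside.
- benchblock: Steel bench block, 65 x 65 x 22 mm, to be left alone. Origin: centre of its underside.
- hammer: Hammer about 200 mm long lying beyond the case insert, to be left alone. x runs along it to the head.
There are look-alikes about, which are no part of the job. Leave any brown look-alike of the spacer alone. Of the things shaped like the spindle, the grey one is meant.

How it is judged:
On the way, in this order (a step that is already met when the one before it is completed fails the run):
1. the polishing wheel's tabs are in the keyways and it is fully down on the housing (z of wheel in the frame of spindle between 0.0475 and 0.0525 m and horizontal distance between wheel and spindle below 0.005 m and angle between wheel's own z axis and vertical below 0.07 rad and angle between the x axis of wheel and the x axis of spindle, either way round below 0.16 rad), for 0.2 s.
2. the spacer's tabs are in the keyways and it is fully down on the wheel (z of spacer in the frame of spindle between 0.0755 and 0.0805 m and horizontal distance between spacer and spindle below 0.005 m and angle between spacer's own z axis and vertical below 0.07 rad and angle between the x axis of spacer and the x axis of spindle, either way round below 0.16 rad), for 0.2 s.
3. the cap is pressed fully home on the spacer (z of cap in the frame of spindle between 0.0955 and 0.1005 m and horizontal distance between cap and spindle below 0.005 m and angle between cap's own z axis and vertical below 0.07 rad), for 0.2 s.
At the end, for the whole second after the job is handed in: Wheel down on the housing and spacer down on the wheel, within 2.5 mm and 0.16 rad of the keyways; cap within 2.5 mm of home on the spacer; every tool present flat in its own cutout, centred within 4 mm and within 2.5 mm of the floor; all at rest (all of step 1 and all of step 2 and all of step 3 and horizontal distance between pliers and pliers_pocket below 0.004 m and z of pliers in the frame of pliers_pocket below 0.0025 m and angle between each of pliers, dialgauge, ringstick's own z axis and vertical below 0.06 rad and angle between the x axis of each of pliers, dialgauge, ringstick and the x axis of insert, either way round below 0.08 rad and linear speed of each of pliers, dialgauge, ringstick, wheel, spacer, cap below 0.02 m/s and horizontal distance between dialgauge and dialgauge_pocket below 0.004 m and z of dialgauge in the frame of dialgauge_pocket below 0.0025 m and horizontal distance between ringstick and ringstick_pocket below 0.004 m and z of ringstick in the frame of ringstick_pocket below 0.0025 m); the robot touches nothing.
It fails at once if the jar is moved more than 4 cm (distance of jar from where it was at the start of the episode above 0.04 m).
It fails at once if the steel block is moved more than 4 cm (distance of benchblock from where it was at the start of the episode above 0.04 m).
It fails at once if the hammer is moved more than 4 cm (distance of hammer from where it was at the start of the episode above 0.04 m).
Of pliers, dialgauge, ringstick only 2 to 3 are there at a start; the rules pass over those that are not, and their reading is None.
At some moment in a run one of pliers, dialgauge, ringstick, spacer, cap may be knocked a few centimetres aside while the robot is not near it.
Once in a run the grip may slacken for a moment while it holds something.
It also fails if it takes over 210 s, if anything falls off the work surface, if the arm or the gripper's body presses on something with over 40 N, if the wrist force passes 120 N, or if a joint passes its speed limit or range.

## Working session

There is one attempt and no reset: what is moved stays moved. The work goes in short steps, Python scripts to look and compute and a tool call to move; the robot and the scene stay as the last step left them, time stands still between calls to the robot, and variables do not carry over. Pictures are saved under pics/ and viewed, at most 14 in all, crops included, and the job is handed in when it is done.

Besides the shell and the picture viewer there is one more tool, called after ">>>" by a JSON object that holds its "fn" and its "kwargs". servo_tool: Moves the arm, as the interface text tells. Its arguments: {"type":"object","properties":{"series":{"type":"array","items":{"type":"object","properties":{"rx":{"type":"number"},"ry":{"type":"number"},"rz":{"type":"number"},"dx":{"type":"number"},"dy":{"type":"number"},"dz":{"type":"number"},"jaw":{"type":"number"}}}},"force":{"type":"number"}},"required":["series"]}

```bash
ls; mkdir -p pics; python3 - <<'E'
from station import manip, vision
import cv2
print(manip.state()); print(manip.finger_overhang)
for n in("top","side"):
    im=vision.get_image(n); cv2.imwrite(f"pics/{n}0.png",im[:,:,::-1]); print(n,vision.camera_params(n))
E
```

```text
pics
{'t': 0.0, 'joint_positions': array([-1.2431994 ,  0.6899744 , -0.19450506,  1.5664271 ,  0.15731244,
        0.90247828, -0.2150914 ]), 'qvel': array([ 0.00191149,  0.00026237,  0.0010494 ,  0.00021571, -0.00086968,
        0.00209706, -0.00106339]), 'joint_efforts': array([-5.13649247e-04, -5.39627337e+01, -1.26647227e+00, -1.58543390e+01,
        9.18913458e-03,  9.53472045e-03, -2.57460016e-06]), 'tcp_pos': array([0.18084569, 0.59751625, 0.2142677 ]), 'ee_rot': array([-6.16325494e-05,  1.46319182e-01,  9.89236979e-01, -9.45102292e-04]), 'wrist_force': array([1.37928197, 0.27236931, 0.07621751]), 'torque': array([ 0.00527528, -0.01140896,  0.00457938]), 'gripper_force': 0.0, 'finger_gap': 0.08510298188604204}
0.022
top {'fx': 462.96998921642614, 'fy': 462.96998921642614, 'cx': 276.7327477523639, 'cy': 207.8073643854747, 'position': array([0.29699214, 0.09276689, 1.25119397]), 'orientation': array([ 0.70556158,  0.08371173, -0.08227768, -0.6988602 ])}
side {'fx': 420.51965306295256, 'fy': 420.51965306295256, 'cx': 275.142012638189, 'cy': 207.9413385042797, 'position': array([0.37419943, 1.14103657, 0.73007682]), 'orientation': array([-0.07560193, -0.03444758,  0.48733483,  0.86925398])}
```

View pics/top0.png

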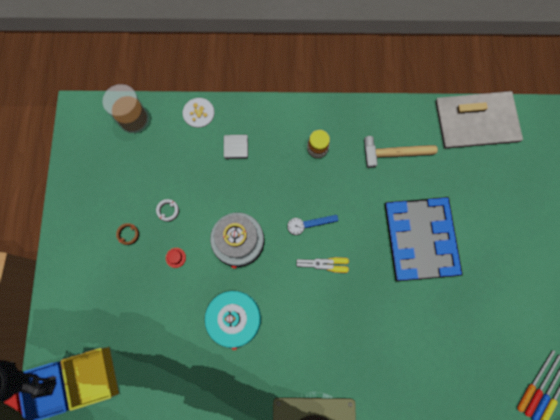

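View pics/side0.png

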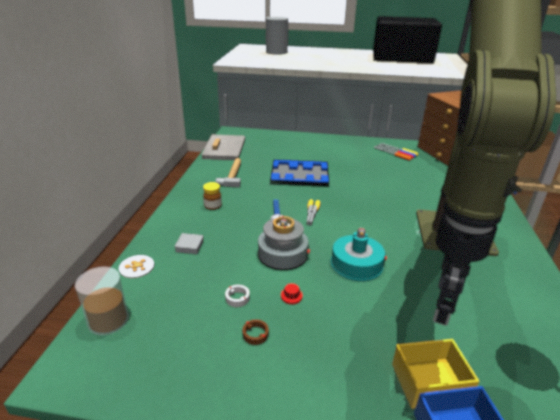

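The top view shows the grey spindle at about (236,237), with a teal look-alike at (232,318). The spacer is at (167,210) and a brown look-alike at (127,234). The cap is at (176,258), gauge (313,223), pliers (323,265) and insert (424,239). I see no ring stick. The side view agrees. Next I'll enlarge the details.

```bash
cat > h.py <<'E'
import numpy as np, cv2
from scipy.spatial.transform import Rotation as R
from station import manip, vision
np.set_printoptions(precision=4,suppress=True)
def rot(q): return R.from_quat(np.r_[q[1:],q[0]])
def ray(n,uv):
    c=vision.camera_params(n); uv=np.atleast_2d(np.asarray(uv,float))
    d=np.c_[(uv[:,0]-c['cx'])/c['fx'],-(uv[:,1]-c['cy'])/c['fy'],-np.ones(len(uv))]
    return c['position'],rot(c['orientation']).apply(d)
def plane(n,uv,z):
    p,d=ray(n,uv); return p+d*((z-p[2])/d[:,2])[:,None]
def proj(n,P):
    c=vision.camera_params(n); q=rot(c['orientation']).inv().apply(np.atleast_2d(P)-c['position'])
    return np.c_[c['cx']-c['fx']*q[:,0]/q[:,2],c['cy']+c['fy']*q[:,1]/q[:,2]]
def two(ua,ub):
    a,d=ray('top',ua);b,e=ray('side',ub);d=d[0]/np.linalg.norm(d);e=e[0]/np.linalg.norm(e)
    s=np.linalg.lstsq(np.c_[d,-e],b-a,rcond=None)[0];p,q=a+s[0]*d,b+s[1]*e
    return (p+q)/2,np.linalg.norm(p-q)
def crop(im,x,y,w,h,k): return cv2.resize(im[y:y+h,x:x+w],None,fx=k,fy=k,interpolation=cv2.INTER_CUBIC)
def blobs(mask,x0,y0,x1,y1,amin=6):
    m=np.zeros(mask.shape,np.uint8);m[y0:y1,x0:x1]=mask[y0:y1,x0:x1]
    k,l,s,c=cv2.connectedComponentsWithStats(m); return [(s[i][4],c[i],s[i][:4],l==i) for i in range(1,k) if s[i][4]>=amin]
def say():
    s=manip.state(); r=rot(s['ee_rot']).as_matrix()
    print('t%.2f'%s['t'],'tcp',s['tcp_pos'],'x',r[:,0],'z',r[:,2],'F',s['wrist_force'],'T',s['torque'],'gap %.4f gf %.1f'%(s['finger_gap'],s['gripper_force']),'q',s['joint_positions'])
E
python3 - <<'E'
from h import *
t=cv2.imread('pics/top0.png'); s=cv2.imread('pics/side0.png')
a=crop(t,380,190,85,95,3.15)[:300,:267]
b=crop(t,205,205,66,75,4)[:300,:264]
c=crop(t,145,190,66,75,4)[:300,:264]
d=crop(t,280,205,80,75,4)[:300,:320]
e=crop(s,250,205,80,75,4)[:300,:320]
f=crop(s,215,275,39,75,4)[:300,:156]
o=np.zeros((600,800,3),np.uint8); o[:a.shape[0],:a.shape[1]]=a;o[:b.shape[0],270:270+b.shape[1]]=b;o[:300,536:800]=c
o[300:,:320]=d;o[300:,322:642]=e;o[300:,644:800]=f
cv2.imwrite('pics/m1.png',o)
E
```

```text
(no output)
```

View pics/m1.png

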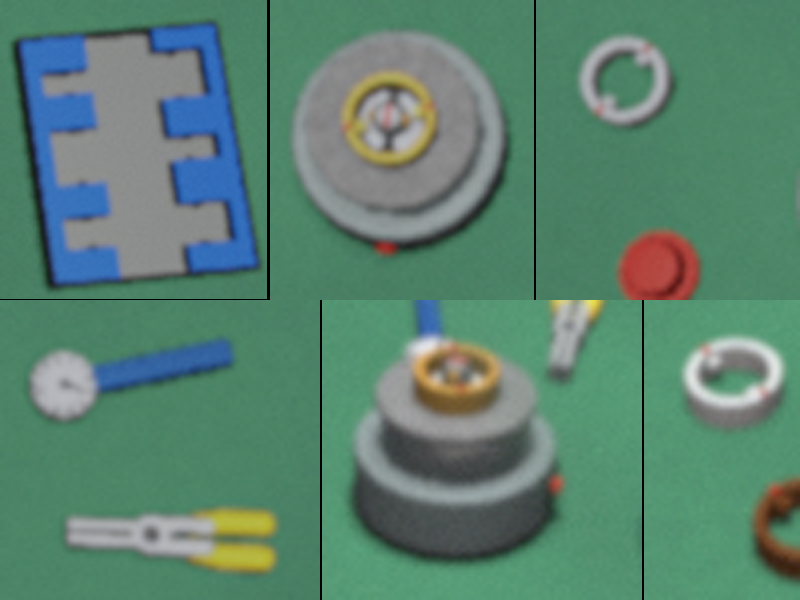

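The montage settles the orientations. In the insert the top row is narrow on the left, so it is the pliers' cutout. The middle row is wide on the left, so it is the gauge's. Insert +x therefore points image-left. The nose line is roughly vertical, and the wheel marks at crop (350,127) and (430,103) are about 73° away from it. Next I'll measure by masks.

```bash
cat > meas.py <<'E'
from h import *
def hsv(n,tag=None):
    im=vision.get_image(n)
    if tag: cv2.imwrite(f'pics/{tag}.png',im[:,:,::-1])
    return im,cv2.cvtColor(im,cv2.COLOR_RGB2HSV)
def red(h,smin=90): return ((((h[:,:,0]<8)|(h[:,:,0]>172))&(h[:,:,1]>smin)&(h[:,:,2]>60))).astype(np.uint8)
def line(n,m,z):  # principal axis on plane
    ys,xs=np.nonzero(m); P=plane(n,np.c_[xs,ys],z)[:,:2]; c=P.mean(0); w,v=np.linalg.eigh(np.cov((P-c).T)); a=v[:,1]
    s=(P-c)@a; u=(P-c)@v[:,0]
    return c,a,(s.min(),s.max()),(u.min(),u.max()),c+a*(s.min()+s.max())/2+v[:,0]*(u.min()+u.max())/2
def rectc(n,m,z): # min-area rectangle on plane
    ys,xs=np.nonzero(m); P=plane(n,np.c_[xs,ys],z)[:,:2]
    return cv2.minAreaRect((P*1000).astype(np.float32))
E
python3 - <<'E'
from meas import *
it,ht=hsv('top');is_,hs=hsv('side')
for n,h,w in(('top',ht,(140,195,280,275)),('side',hs,(220,205,320,320))):
    for a,c,b,m in blobs(red(h,70),*w,2): print(n,'red',a,c,b, plane(n,c,.11)[0][:2])
def big(m,w): return max(blobs(m.astype(np.uint8),*w),key=lambda q:q[0])
H,S,V=[ht[:,:,i].astype(int) for i in range(3)]
# spacer: low saturation bright
q=big((S<70)&(V>120),(150,195,185,225)); c=cv2.minEnclosingCircle(np.argwhere(q[3])[:,::-1].astype(np.float32)); print('spacer',q[:3],c,plane('top',c[0],.02))
q=big((S<70)&(V>100),(285,212,307,240)); c=cv2.minEnclosingCircle(np.argwhere(q[3])[:,::-1].astype(np.float32));print('dial',q[:3],c,plane('top',c[0],.018))
q=big((H>100)&(H<125)&(S>120)&(V>50),(295,210,345,235)); print('bar',line('top',q[3],.018))
q=big(((S<75)&(V>90))|((H>20)&(H<33)&(S>130)&(V>100)),(290,252,355,280)); print('pliers',q[:3],line('top',q[3],.018))
q=big((H>100)&(H<125)&(S>120)&(V>50),(380,190,470,290)); print('insert',q[:3])
qs=blobs(((H>100)&(H<125)&(S>120)&(V>90)).astype(np.uint8),380,190,470,290)
m=np.any([x[3] for x in qs],axis=0); print(rectc('top',m,.02),[x[:2] for x in qs])
q=big((S<70)&(V>90),(390,195,460,285)); print('floor',q[:3],line('top',q[3],.006))
E
```

```text
top red 302 [175.3477 257.5066] [166 248  20  20] [0.4419 0.3458]
top red 15 [233.4    266.0667] [231 265   6   3] [0.4221 0.2016]
side red 9 [307.6667 250.4444] [307 249   3   4] [0.4226 0.3218]
side red 328 [291.2165 293.9116] [281 284  21  20] [0.4418 0.4791]
spacer (np.int32(255), array([166.4235, 209.3922]), array([155, 199,  23,  22], dtype=int32)) ((166.6666717529297, 209.44444274902344), 11.679991722106934) [[0.5847 0.3975 0.02  ]]
dial (np.int32(250), array([295.268, 225.908]), array([287, 217,  18,  18], dtype=int32)) ((295.5384521484375, 225.88461303710938), 9.016927719116211) [[0.5426 0.0452 0.018 ]]
bar (array([ 0.5569, -0.0224]), array([-0.2171,  0.9761]), (np.float64(-0.0467624119724543), np.float64(0.04552300560848107)), (np.float64(-0.009196534875604342), np.float64(0.009083732538964393)), array([ 0.5571, -0.023 ]))
pliers (np.int32(569), array([324.1793, 263.8963]), array([296, 257,  54,  17], dtype=int32)) (array([ 0.4403, -0.031 ]), array([0.0544, 0.9985]), (np.float64(-0.06638617014722026), np.float64(0.07538967218866865)), (np.float64(-0.02227219344275778), np.float64(0.022107111399516884)), array([ 0.4406, -0.0265]))
insert (np.int32(1191), array([445.8724, 237.5651]), array([427, 197,  35,  80], dtype=int32))
((513.235595703125, -297.5440368652344), (214.21237182617188, 174.2738800048828), 5.443232536315918) [(np.int32(1181), array([445.8857, 237.381 ])), (np.int32(1089), array([399.7732, 239.7897]))]
floor (np.int32(2557), array([422.4709, 239.0571]), array([394, 201,  59,  78], dtype=int32)) (array([ 0.5124, -0.3006]), array([-0.9984, -0.0563]), (np.float64(-0.10634096953918021), np.float64(0.10485534094300131)), (np.float64(-0.07148125084492302), np.float64(0.07129730702920552)), array([ 0.5131, -0.3004]))
```

```bash
python3 - <<'E'
from meas import *
t=np.mean([vision.get_image('top').astype(float) for _ in range(6)],0); s=np.mean([vision.get_image('side').astype(float) for _ in range(4)],0)
np.save('t.npy',t);np.save('s.npy',s)
k=4
def marks(im,n,w,z,thr):
    x,y,W,H=w; c=cv2.resize(im[y:y+H,x:x+W].astype(np.float32),None,fx=k,fy=k,interpolation=cv2.INTER_CUBIC)
    r=c[:,:,0]-c[:,:,1]  # R-G
    m=(r>thr).astype(np.uint8); kk,l,st,ce=cv2.connectedComponentsWithStats(m)
    print(n,'R-G max',r.max())
    for i in range(1,kk):
        if st[i][4]<10: continue
        ys,xs=np.nonzero(l==i); wt=r[l==i]-thr; uv=np.array([(xs*wt).sum(),(ys*wt).sum()])/wt.sum()
        uv=(uv+.5)/k-.5+[x,y]; P=plane(n,uv,z)[0]
        q=plane(n,(np.c_[xs,ys]+.5)/k-.5+[x,y],z)[:,:2]; e,v=np.linalg.eigh(np.cov(q.T)); 
        print(st[i][4],uv,P[:2],'axis deg',np.degrees(np.arctan2(v[1,1],v[0,1])),np.sqrt(e)*1000)
for thr in (35,50,70): marks(t,'top',(222,220,28,28),.110,thr)
marks(s,'side',(265,208,40,30),.110,50)
marks(t,'top',(153,197,28,26),.020,20); marks(s,'side',(222,283,32,26),.020,20)
marks(t,'top',(160,245,32,28),.030,60)
# brass ring centre
hs=cv2.cvtColor(t.astype(np.uint8),cv2.COLOR_RGB2HSV)
m=((hs[:,:,0]>18)&(hs[:,:,0]<35)&(hs[:,:,1]>110)).astype(np.uint8); b=max(blobs(m,215,215,255,255),key=lambda q:q[0]); c=cv2.minEnclosingCircle(np.argwhere(b[3])[:,::-1].astype(np.float32)); print('brass',b[:3],c,plane('top',c[0],.11))
# cap grip top: hough-ish via brightness
E
```

```text
top R-G max 43.79831
41 [244.3088 231.1734] [0.5096 0.1771] axis deg 117.32144429370516 [1.0442 1.275 ]
47 [233.7864 234.2247] [0.5016 0.2032] axis deg 174.8361377266792 [0.5697 2.8103]
36 [223.7926 236.1715] [0.4964 0.228 ] axis deg 112.8937582509111 [0.9539 1.2185]
top R-G max 43.79831
top R-G max 43.79831
side R-G max 60.136063
60 [284.2376 226.7848] [0.4935 0.2311] axis deg 107.64601310965371 [1.6381 2.2828]
top R-G max 32.97014
22 [172.1073 201.8367] [0.6063 0.3839] axis deg 153.92719969201661 [0.9058 0.9601]
49 [160.4135 216.9447] [0.5636 0.4131] axis deg 155.3554310886004 [1.2952 1.455 ]
side R-G max 32.457993
48 [230.1675 287.2651] [0.6029 0.3868] axis deg 112.33602219799268 [1.1772 1.8325]
57 [244.5137 297.8381] [0.5598 0.4165] axis deg 117.84521947553002 [1.1511 2.0259]
top R-G max 120.21289
4687 [174.9327 257.2207] [0.4528 0.3647] axis deg -135.23865777074354 [12.744  12.8378]
brass (np.int32(142), array([234.1268, 234.0634]), array([224, 224,  22,  22], dtype=int32)) ((234.60000610351562, 234.60000610351562), 11.194733619689941) [[0.5007 0.2011 0.11  ]]
```

Measured (averaging the two cameras' disagreement of about 3 mm):

| Item | Value |
|---|---|
| Wheel centre | about (0.501, 0.204) |
| Wheel x | 104.5° |
| Spindle x | about -5° |
| Mark spacing | 52 mm, which agrees with a 59 mm boss |

I'll move above the wheel with tool y at 14.5°, which is on a flat.

>>> {"fn": "servo_tool", "kwargs": {"series": [{"dx":-0.0263,"dy":-0.0177,"jaw":1},{"dx":-0.0263,"dy":-0.0177},{"dx":-0.0263,"dy":-0.0177},{"dx":-0.0263,"dy":-0.0177},{"dx":-0.0263,"dy":-0.0177},{"dx":-0.0263,"dy":-0.0177},{"dx":-0.0263,"dy":-0.0177},{"dx":-0.0263,"dy":-0.0177}]}}

```text
validation failed for argument at $.se...
```

>>> {"fn": "servo_tool", "kwargs": {"series": [{"dx":-0.0263,"dy":-0.0177},{"dx":-0.0263,"dy":-0.0177},{"dx":-0.0263,"dy":-0.0177},{"dx":-0.0263,"dy":-0.0177},{"dx":-0.0263,"dy":-0.0177},{"dx":-0.0263,"dy":-0.0177},{"dx":-0.0263,"dy":-0.0177},{"dx":-0.0263,"dy":-0.0177}]}}

```text
validation failed for argument at $.se...
```

>>> {"fn": "servo_tool", "kwargs": {"series": [{"rz":7.1},{"rz":7.1},{"rz":7.1},{"rz":7.1},{"rz":7.1},{"rz":7.1},{"rz":7.1},{"rz":7.1}]}}

```text
validation failed for argument at $.se...
```

>>> {"fn": "servo_tool", "kwargs": {"series": [{"rz":1.9},{},{}]}}

```text
validation failed for argument at $.se...
```

>>> {"fn": "servo_tool", "kwargs": {"series": [{"dx":-0.0263,"dy":-0.0177,"dz":0,"rx":0,"ry":0,"rz":0,"jaw":1}], "force": 40}}

```text
t: 0.78
tcp_pos: [0.1946, 0.5789, 0.2153]
ee_rot: [-0.003, 0.142, 0.99, 0.003]
wrist_force: [-0.2, 0.5, -0.2]
finger_gap: 0.0856
gripper_force: 0.0
```

>>> {"fn": "servo_tool", "kwargs": {"series": [{"dx":-0.0263,"dy":-0.0177,"dz":0,"rx":0,"ry":0,"rz":0,"jaw":1},{"dx":-0.0263,"dy":-0.0177,"dz":0,"rx":0,"ry":0,"rz":0,"jaw":1},{"dx":-0.0263,"dy":-0.0177,"dz":0,"rx":0,"ry":0,"rz":0,"jaw":1},{"dx":-0.0263,"dy":-0.0177,"dz":0,"rx":0,"ry":0,"rz":0,"jaw":1},{"dx":-0.0263,"dy":-0.0177,"dz":0,"rx":0,"ry":0,"rz":0,"jaw":1},{"dx":-0.0263,"dy":-0.0177,"dz":0,"rx":0,"ry":0,"rz":0,"jaw":1},{"dx":-0.0263,"dy":-0.0177,"dz":0,"rx":0,"ry":0,"rz":0,"jaw":1}]}}

```text
t: 1.37
tcp_pos: [0.3423, 0.4006, 0.2153]
ee_rot: [0.0, 0.146, 0.989, 0.0]
wrist_force: [0.8, 0.7, 0.1]
finger_gap: 0.0855
gripper_force: 0.0
```

>>> {"fn": "servo_tool", "kwargs": {"series": [{"dx":-0.0263,"dy":-0.0177,"dz":0,"rx":0,"ry":0,"rz":0,"jaw":1},{"dx":-0.0263,"dy":-0.0177,"dz":0,"rx":0,"ry":0,"rz":0,"jaw":1},{"dx":-0.0263,"dy":-0.0177,"dz":0,"rx":0,"ry":0,"rz":0,"jaw":1},{"dx":-0.0263,"dy":-0.0177,"dz":0,"rx":0,"ry":0,"rz":0,"jaw":1},{"dx":-0.0263,"dy":-0.0177,"dz":0,"rx":0,"ry":0,"rz":0,"jaw":1},{"dx":-0.0263,"dy":-0.0177,"dz":0,"rx":0,"ry":0,"rz":0,"jaw":1},{"dx":-0.0263,"dy":-0.0177,"dz":0,"rx":0,"ry":0,"rz":0,"jaw":1},{"dx":-0.0263,"dy":-0.0177,"dz":0,"rx":0,"ry":0,"rz":0,"jaw":1}]}}

```text
t: 2.03
tcp_pos: [0.5027, 0.204, 0.2153]
ee_rot: [0.0, 0.146, 0.989, 0.0]
wrist_force: [0.8, -0.3, 0.1]
finger_gap: 0.0855
gripper_force: 0.0
```

>>> {"fn": "servo_tool", "kwargs": {"series": [{"dx":0,"dy":0,"dz":0,"rx":0,"ry":0,"rz":7.1,"jaw":1},{"dx":0,"dy":0,"dz":0,"rx":0,"ry":0,"rz":7.1,"jaw":1},{"dx":0,"dy":0,"dz":0,"rx":0,"ry":0,"rz":7.1,"jaw":1},{"dx":0,"dy":0,"dz":0,"rx":0,"ry":0,"rz":7.1,"jaw":1},{"dx":0,"dy":0,"dz":0,"rx":0,"ry":0,"rz":7.1,"jaw":1},{"dx":0,"dy":0,"dz":0,"rx":0,"ry":0,"rz":7.1,"jaw":1},{"dx":0,"dy":0,"dz":0,"rx":0,"ry":0,"rz":7.1,"jaw":1},{"dx":0,"dy":0,"dz":0,"rx":0,"ry":0,"rz":7.1,"jaw":1}]}}

```text
t: 2.7
tcp_pos: [0.5018, 0.2055, 0.2152]
ee_rot: [0.0, 0.602, 0.799, 0.0]
wrist_force: [0.1, 0.7, 0.3]
finger_gap: 0.0854
gripper_force: 0.0
```

>>> {"fn": "servo_tool", "kwargs": {"series": [{"dx":0,"dy":0,"dz":0,"rx":0,"ry":0,"rz":1.9,"jaw":1},{"dx":0,"dy":0,"dz":0,"rx":0,"ry":0,"rz":0,"jaw":1},{"dx":0,"dy":0,"dz":0,"rx":0,"ry":0,"rz":0,"jaw":1}]}}

```text
t: 2.95
tcp_pos: [0.5017, 0.2054, 0.2151]
ee_rot: [0.0, 0.611, 0.791, 0.0]
wrist_force: [-0.3, 0.1, -0.5]
finger_gap: 0.0851
gripper_force: 0.0
```

```bash
cat >> h.py <<'E'
def go(x,y,z,ang=None):
    """tool-frame shift to world TCP target, and rz (deg) to bring tool y to angle ang mod 180"""
    s=manip.state(); r=rot(s['ee_rot']); d=r.inv().apply(np.array([x,y,z])-s['tcp_pos']); Y=r.as_matrix()[:,1]; a=np.degrees(np.arctan2(Y[1],Y[0]))
    print('shift mm',d*1000,'tooly %.2f'%a, 'rz',None if ang is None else (lambda q:(q+90)%180-90)(a-ang))
E
python3 - <<'E'
from h import *
say(); go(.5013,.2042,.13,14.5)
E
```

```text
t2.95 tcp [0.5017 0.2054 0.2151] x [-0.2528  0.9675 -0.    ] z [ 0.0001  0.     -1.    ] F [-0.2924  0.0503 -0.4632] T [-0.005   0.0114 -0.0013] gap 0.0851 gf 0.0 q [-0.5042  0.578   0.0494  1.8249 -0.04    0.7396 -0.1776]
shift mm [-1.0932 -0.7052 85.1283] tooly 14.64 rz 0.14280518558874178
```

>>> {"fn": "servo_tool", "kwargs": {"series": [{"dx":-0.001,"dy":-0.001,"dz":0.03,"rx":0,"ry":0,"rz":0,"jaw":1},{"dx":0,"dy":0,"dz":0.03,"rx":0,"ry":0,"rz":0,"jaw":1},{"dx":0,"dy":0,"dz":0.025,"rx":0,"ry":0,"rz":0,"jaw":1},{"dx":0,"dy":0,"dz":0.012,"rx":0,"ry":0,"rz":0,"jaw":1},{"dx":0,"dy":0,"dz":0.008,"rx":0,"ry":0,"rz":0,"jaw":1},{"dx":0,"dy":0,"dz":0,"rx":0,"ry":0,"rz":0,"jaw":1},{"dx":0,"dy":0,"dz":0,"rx":0,"ry":0,"rz":0,"jaw":1}]}}

```text
t: 3.53
tcp_pos: [0.5014, 0.2042, 0.1103]
ee_rot: [-0.0, 0.612, 0.791, 0.0]
wrist_force: [-0.1, 0.4, -0.6]
finger_gap: 0.0855
gripper_force: 0.0
```

>>> {"fn": "servo_tool", "kwargs": {"series": [{"dx":0,"dy":0,"dz":0,"rx":0,"ry":0,"rz":0,"jaw":0.5},{"dx":0,"dy":0,"dz":0,"rx":0,"ry":0,"rz":0,"jaw":0.5},{"dx":0,"dy":0,"dz":0,"rx":0,"ry":0,"rz":0,"jaw":0.5},{"dx":0,"dy":0,"dz":0,"rx":0,"ry":0,"rz":0,"jaw":0.5},{"dx":0,"dy":0,"dz":0,"rx":0,"ry":0,"rz":0,"jaw":0.5},{"dx":0,"dy":0,"dz":0,"rx":0,"ry":0,"rz":0,"jaw":0.5}], "force": 40}}

```text
t: 4.03
tcp_pos: [0.5011, 0.2042, 0.1103]
ee_rot: [0.0, 0.612, 0.791, 0.0]
wrist_force: [-0.3, 0.0, 0.2]
finger_gap: 0.0427
gripper_force: 0.0
```

```bash
python3 - <<'E'
from meas import *
say()
t,h=hsv('top');s,g=hsv('side')
o=np.hstack([crop(t,195,195,80,100,5),crop(s,245,195,80,100,5)])
cv2.imwrite('pics/g1.png',o[:,:,::-1])
E
```

```text
t4.03 tcp [0.5011 0.2042 0.1103] x [-0.2499  0.9683  0.0001] z [ 0.0004  0.0002 -1.    ] F [-0.2511  0.0156  0.2151] T [-0.0228 -0.0107  0.0255] gap 0.0427 gf 0.0 q [-0.4915  0.736   0.0322  1.9212 -0.0465  0.4846 -0.1737]
```

View pics/g1.png

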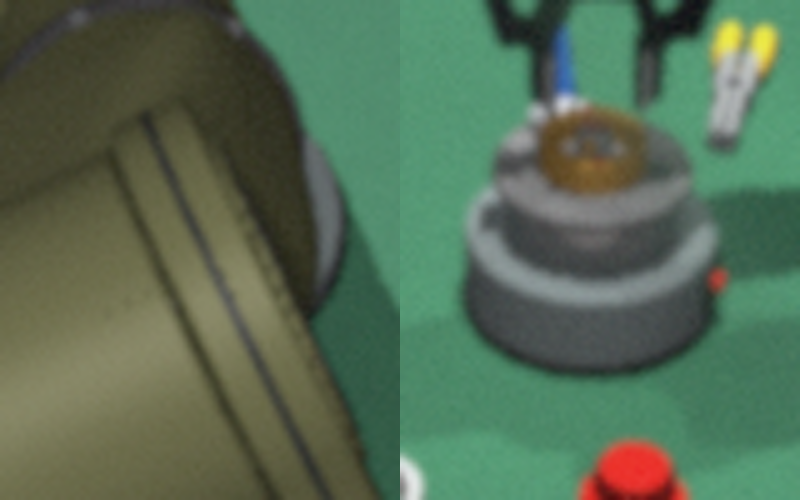

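```bash
python3 - <<'E'
from h import *
s=manip.state();r=rot(s['ee_rot']);p=s['tcp_pos']
for n in('side','top'):
    for o in([0,.021,.016],[0,-.021,.016],[0,0,0]): print(n,proj(n,p+r.apply(o)))
    print('boss top c',proj(n,[.5013,.2042,.11]),'cap',proj(n,[.45,.37,.03]))
E
```

```text
side [[275.0652 226.1467]]
side [[290.5003 225.5739]]
side [[282.9341 220.9155]]
boss top c [[282.8402 220.969 ]] cap [[292.7026 287.2554]]
top [[232.1446 227.641 ]]
top [[235.7857 243.512 ]]
top [[233.3778 234.4261]]
boss top c [[233.373  234.3419]] cap [[172.8577 258.2493]]
```

```bash
python3 - <<'E'
from meas import *
s,g=hsv('side')
cv2.imwrite('pics/g2.png',crop(s,220,120,130,120,5)[:,:,::-1])
E
```

```text
(no output)
```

View pics/g2.png

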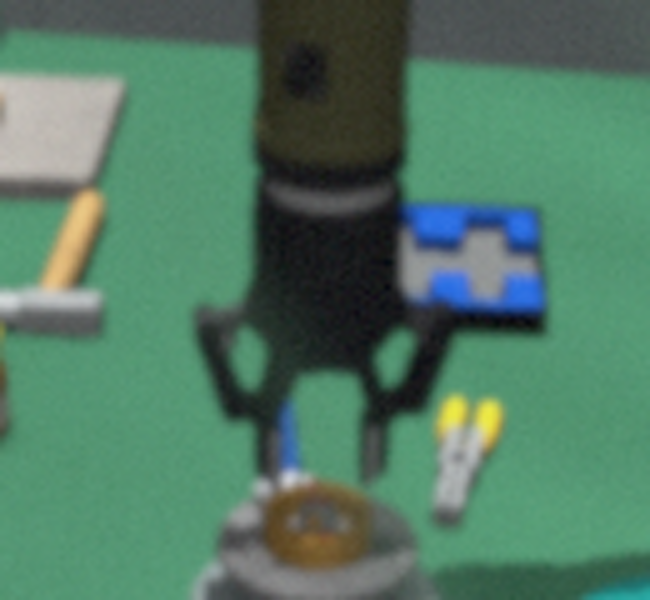

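```bash
python3 - <<'E'
from h import *
r=rot([0,.1463,.9892,0]);p=np.array([.1808,.5975,.2143])
for n in('side','top'):
    for o in([0,.05,.009],[0,-.05,.009],[0,0,0],[0,0,-.051],[0,0,-.1]): print(n,o,proj(n,p+r.apply(o)))
s=cv2.imread('pics/side0.png');t=cv2.imread('pics/top0.png')
cv2.imwrite('pics/g3.png',np.hstack([crop(s,400,220,100,120,4),crop(t,0,340,100,80,4)[:,:,:] if 0 else np.vstack([crop(t,0,340,100,80,4),np.zeros((160,400,3),np.uint8)])]))
E
```

```text
side [0, 0.05, 0.009] [[433.2168 340.3705]]
side [0, -0.05, 0.009] [[441.9707 300.5535]]
side [0, 0, 0] [[438.9971 315.5279]]
side [0, 0, -0.051] [[445.9084 292.6834]]
side [0, 0, -0.1] [[453.0833 268.9677]]
top [0, 0.05, 0.009] [[ 19.631  364.9099]]
top [0, -0.05, 0.009] [[ 62.5155 379.631 ]]
top [0, 0, 0] [[ 38.894  372.7203]]
top [0, 0, -0.051] [[ 26.2316 375.5859]]
top [0, 0, -0.1] [[ 12.7298 378.6415]]
```

View pics/g3.png

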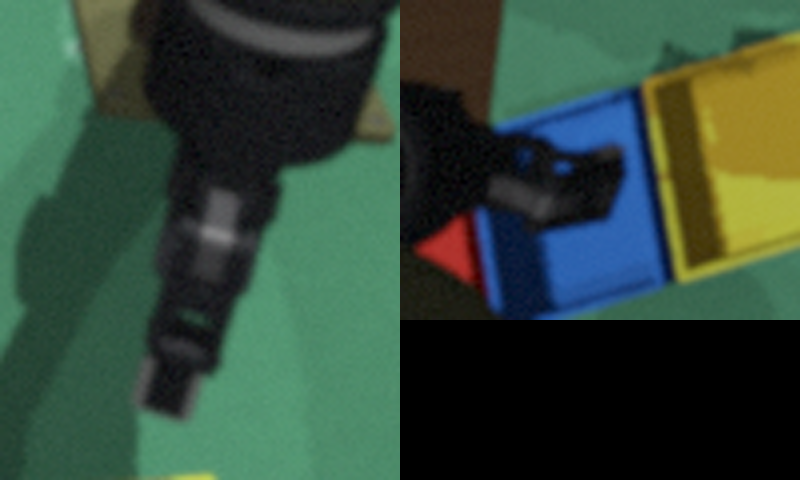

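The side view shows the fingertips at about (274,215) and (295,215). That is roughly 20–35 mm above where the stated tool geometry puts them, and the start pictures show the same offset. I'll check the tip height by gently touching the boss top (z = 110).

>>> {"fn": "servo_tool", "kwargs": {"series": [{"dx":0,"dy":0,"dz":0.002,"rx":0,"ry":0,"rz":0,"jaw":0.5},{"dx":0,"dy":0,"dz":0.002,"rx":0,"ry":0,"rz":0,"jaw":0.5},{"dx":0,"dy":0,"dz":0.002,"rx":0,"ry":0,"rz":0,"jaw":0.5},{"dx":0,"dy":0,"dz":0.002,"rx":0,"ry":0,"rz":0,"jaw":0.5},{"dx":0,"dy":0,"dz":0.002,"rx":0,"ry":0,"rz":0,"jaw":0.5},{"dx":0,"dy":0,"dz":0,"rx":0,"ry":0,"rz":0,"jaw":0.5}]}}

```text
t: 4.68
tcp_pos: [0.5007, 0.204, 0.0996]
ee_rot: [-0.0, 0.612, 0.791, -0.0]
wrist_force: [-0.3, 0.6, -0.8]
finger_gap: 0.0426
gripper_force: 0.0
```

>>> {"fn": "servo_tool", "kwargs": {"series": [{"dx":0,"dy":0,"dz":0.002,"rx":0,"ry":0,"rz":0,"jaw":0.5},{"dx":0,"dy":0,"dz":0.002,"rx":0,"ry":0,"rz":0,"jaw":0.5},{"dx":0,"dy":0,"dz":0.002,"rx":0,"ry":0,"rz":0,"jaw":0.5},{"dx":0,"dy":0,"dz":0,"rx":0,"ry":0,"rz":0,"jaw":0.5}]}}

```text
t: 5.02
tcp_pos: [0.5008, 0.204, 0.0937]
ee_rot: [-0.0, 0.612, 0.791, -0.0]
wrist_force: [-0.6, -0.9, 0.3]
finger_gap: 0.0423
gripper_force: 0.0
```

```bash
python3 - <<'E'
from meas import *
say()
s,g=hsv('side')
cv2.imwrite('pics/g4.png',crop(s,245,190,80,60,8)[:,:,::-1])
E
```

```text
t5.02 tcp [0.5008 0.204  0.0937] x [-0.2498  0.9683 -0.    ] z [-0.0006 -0.0002 -1.    ] F [-0.6311 -0.9313  0.2674] T [ 0.0125  0.0206 -0.0193] gap 0.0423 gf 0.0 q [-0.4897  0.7641  0.0294  1.9307 -0.0472  0.4481 -0.1734]
```

View pics/g4.png

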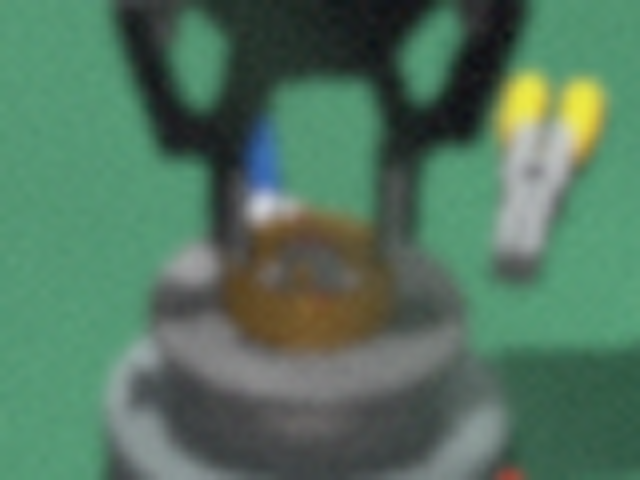

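>>> {"fn": "servo_tool", "kwargs": {"series": [{"dx":0,"dy":0,"dz":0.002,"rx":0,"ry":0,"rz":0,"jaw":0.5},{"dx":0,"dy":0,"dz":0.002,"rx":0,"ry":0,"rz":0,"jaw":0.5},{"dx":0,"dy":0,"dz":0,"rx":0,"ry":0,"rz":0,"jaw":0.5}]}}

```text
t: 5.32
tcp_pos: [0.5013, 0.2042, 0.0917]
ee_rot: [0.0, 0.613, 0.79, 0.001]
wrist_force: [-3.0, -1.3, 16.3]
finger_gap: 0.0428
gripper_force: 8.0
```

Contact came at TCP z of about 0.092, so the real fingertips are about 18 mm above the reported TCP at this opening. I'll use that offset empirically. Next I raise, open, go lower and grip the boss.

>>> {"fn": "servo_tool", "kwargs": {"series": [{"dx":0,"dy":0,"dz":-0.008,"rx":0,"ry":0,"rz":0,"jaw":0.5},{"dx":0,"dy":0,"dz":0,"rx":0,"ry":0,"rz":0,"jaw":1},{"dx":0,"dy":0,"dz":0,"rx":0,"ry":0,"rz":0,"jaw":1},{"dx":0,"dy":0,"dz":0,"rx":0,"ry":0,"rz":0,"jaw":1},{"dx":0,"dy":0,"dz":0,"rx":0,"ry":0,"rz":0,"jaw":1},{"dx":0,"dy":0,"dz":0.012,"rx":0,"ry":0,"rz":0,"jaw":1},{"dx":0,"dy":0,"dz":0.012,"rx":0,"ry":0,"rz":0,"jaw":1},{"dx":0,"dy":0,"dz":0,"rx":0,"ry":0,"rz":0,"jaw":1}]}}

```text
t: 5.98
tcp_pos: [0.4996, 0.2036, 0.0721]
ee_rot: [-0.001, 0.612, 0.791, -0.002]
wrist_force: [-0.2, -0.4, 0.2]
finger_gap: 0.0853
gripper_force: 0.0
```

>>> {"fn": "servo_tool", "kwargs": {"series": [{"dx":0,"dy":0,"dz":0,"rx":0,"ry":0,"rz":0,"jaw":0.6},{"dx":0,"dy":0,"dz":0,"rx":0,"ry":0,"rz":0,"jaw":0.6},{"dx":0,"dy":0,"dz":0,"rx":0,"ry":0,"rz":0,"jaw":0.6},{"dx":0,"dy":0,"dz":0,"rx":0,"ry":0,"rz":0,"jaw":0.6},{"dx":0,"dy":0,"dz":0,"rx":0,"ry":0,"rz":0,"jaw":0.5},{"dx":0,"dy":0,"dz":0,"rx":0,"ry":0,"rz":0,"jaw":0.5}], "force": 40}}

```text
t: 6.48
tcp_pos: [0.5015, 0.2043, 0.0747]
ee_rot: [0.0, 0.612, 0.79, 0.001]
wrist_force: [-1.0, -0.6, 4.4]
finger_gap: 0.058
gripper_force: 43.2
```

```bash
python3 -c "
from h import *
say();go(.5,.2,.07,14.5)"
```

```text
t6.48 tcp [0.5015 0.2043 0.0747] x [-0.2498  0.9683  0.0003] z [ 0.0012  0.0006 -1.    ] F [-0.9884 -0.6401  4.4336] T [-0.0414  0.0344  0.02  ] gap 0.0580 gf 43.2 q [-0.4877  0.7969  0.0263  1.9394 -0.0478  0.4046 -0.1729]
shift mm [-3.7937 -2.56    4.7112] tooly 14.46 rz -0.03692256373031455
```

Boss gripped (gap 58 mm). Next I turn counter-clockwise towards the keyways, pressing lightly near the end.

>>> {"fn": "servo_tool", "kwargs": {"series": [{"dx":0,"dy":0,"dz":0,"rx":0,"ry":0,"rz":-7,"jaw":0.5},{"dx":0,"dy":0,"dz":0,"rx":0,"ry":0,"rz":-7,"jaw":0.5},{"dx":0,"dy":0,"dz":0,"rx":0,"ry":0,"rz":-7,"jaw":0.5},{"dx":0,"dy":0,"dz":0,"rx":0,"ry":0,"rz":-7,"jaw":0.5},{"dx":0,"dy":0,"dz":0,"rx":0,"ry":0,"rz":-7,"jaw":0.5},{"dx":0,"dy":0,"dz":0,"rx":0,"ry":0,"rz":-7,"jaw":0.5},{"dx":0,"dy":0,"dz":0,"rx":0,"ry":0,"rz":-7,"jaw":0.5},{"dx":0,"dy":0,"dz":0,"rx":0,"ry":0,"rz":-7,"jaw":0.5}]}}

```text
t: 7.15
tcp_pos: [0.5018, 0.2047, 0.0746]
ee_rot: [0.001, 0.167, 0.986, 0.001]
wrist_force: [0.1, 1.1, 1.3]
finger_gap: 0.0576
gripper_force: 43.0
```

>>> {"fn": "servo_tool", "kwargs": {"series": [{"dx":0,"dy":0,"dz":0.001,"rx":0,"ry":0,"rz":-2,"jaw":0.5},{"dx":0,"dy":0,"dz":0.001,"rx":0,"ry":0,"rz":-2,"jaw":0.5},{"dx":0,"dy":0,"dz":0,"rx":0,"ry":0,"rz":-2,"jaw":0.5},{"dx":0,"dy":0,"dz":0,"rx":0,"ry":0,"rz":-2,"jaw":0.5},{"dx":0,"dy":0,"dz":0,"rx":0,"ry":0,"rz":-2,"jaw":0.5},{"dx":0,"dy":0,"dz":0,"rx":0,"ry":0,"rz":-2,"jaw":0.5},{"dx":0,"dy":0,"dz":0,"rx":0,"ry":0,"rz":-2,"jaw":0.5},{"dx":0,"dy":0,"dz":0,"rx":0,"ry":0,"rz":0,"jaw":0.5}]}}

```text
t: 7.82
tcp_pos: [0.5006, 0.2035, 0.0718]
ee_rot: [-0.001, 0.048, 0.999, -0.0]
wrist_force: [0.5, -0.1, -2.0]
finger_gap: 0.0581
gripper_force: 43.3
```

```bash
python3 -c "
from h import *
say();go(.5,.2,.07,84.5)"
```

```text
t7.82 tcp [0.5006 0.2035 0.0718] x [-0.9953  0.0965  0.001 ] z [-0.0011 -0.0008 -1.    ] F [ 0.4642 -0.0878 -2.0433] T [0.0128 0.0378 0.0548] gap 0.0581 gf 43.3 q [-0.3151  0.8085 -0.2622  1.9322  0.4386  0.4578  0.5772]
shift mm [ 0.2071 -3.581   1.7538] tooly 84.46 rz -0.03736172782794256
```

>>> {"fn": "servo_tool", "kwargs": {"series": [{"dx":0,"dy":0,"dz":0.005,"rx":0,"ry":0,"rz":0,"jaw":0.5},{"dx":0,"dy":0,"dz":0.005,"rx":0,"ry":0,"rz":0,"jaw":0.5},{"dx":0,"dy":0,"dz":0.002,"rx":0,"ry":0,"rz":0,"jaw":0.5},{"dx":0,"dy":0,"dz":0,"rx":0,"ry":0,"rz":0,"jaw":0.5}]}}

```text
t: 8.15
tcp_pos: [0.5003, 0.2036, 0.059]
ee_rot: [-0.001, 0.048, 0.999, -0.001]
wrist_force: [0.7, -0.4, -2.3]
finger_gap: 0.0578
gripper_force: 43.3
```

Sliding freely at 16 mm down. Continuing to the housing.

>>> {"fn": "servo_tool", "kwargs": {"series": [{"dx":0,"dy":0,"dz":0.005,"rx":0,"ry":0,"rz":0,"jaw":0.5},{"dx":0,"dy":0,"dz":0.005,"rx":0,"ry":0,"rz":0,"jaw":0.5},{"dx":0,"dy":0,"dz":0.003,"rx":0,"ry":0,"rz":0,"jaw":0.5},{"dx":0,"dy":0,"dz":0.002,"rx":0,"ry":0,"rz":0,"jaw":0.5},{"dx":0,"dy":0,"dz":0.001,"rx":0,"ry":0,"rz":0,"jaw":0.5},{"dx":0,"dy":0,"dz":0.001,"rx":0,"ry":0,"rz":0,"jaw":0.5},{"dx":0,"dy":0,"dz":0.001,"rx":0,"ry":0,"rz":0,"jaw":0.5},{"dx":0,"dy":0,"dz":0,"rx":0,"ry":0,"rz":0,"jaw":0.5}]}}

```text
t: 8.82
tcp_pos: [0.501, 0.2041, 0.0429]
ee_rot: [0.0, 0.048, 0.999, 0.0]
wrist_force: [-1.4, -1.2, 4.8]
finger_gap: 0.0576
gripper_force: 43.9
```

```bash
python3 -c "
from h import *
say()"
```

```text
t8.82 tcp [0.501  0.2041 0.0429] x [-0.9953  0.0964 -0.0005] z [ 0.0006  0.0001 -1.    ] F [-1.3649 -1.225   4.8491] T [0.0662 0.3247 0.0218] gap 0.0576 gf 43.9 q [-0.3372  0.8569 -0.2268  1.943   0.4622  0.3916  0.5557]
```

Wheel is down on the housing: TCP dropped 31.8 mm and there is a light reaction. Release, lift and check.

>>> {"fn": "servo_tool", "kwargs": {"series": [{"dx":0,"dy":0,"dz":0,"rx":0,"ry":0,"rz":0,"jaw":1},{"dx":0,"dy":0,"dz":0,"rx":0,"ry":0,"rz":0,"jaw":1},{"dx":0,"dy":0,"dz":0,"rx":0,"ry":0,"rz":0,"jaw":1},{"dx":0,"dy":0,"dz":0,"rx":0,"ry":0,"rz":0,"jaw":1},{"dx":0,"dy":0,"dz":-0.03,"rx":0,"ry":0,"rz":0,"jaw":1},{"dx":0,"dy":0,"dz":-0.03,"rx":0,"ry":0,"rz":0,"jaw":1},{"dx":0,"dy":0,"dz":-0.03,"rx":0,"ry":0,"rz":0,"jaw":1},{"dx":0,"dy":0,"dz":-0.03,"rx":0,"ry":0,"rz":0,"jaw":1}]}}

```text
t: 9.48
tcp_pos: [0.5007, 0.204, 0.1633]
ee_rot: [-0.0, 0.048, 0.999, -0.0]
wrist_force: [1.4, -1.1, -0.9]
finger_gap: 0.0856
gripper_force: 0.0
```

```bash
cat >> meas.py <<'E'
k=4
def marks(im,n,w,z,thr,amin=10):
    x,y,W,H=w; c=cv2.resize(im[y:y+H,x:x+W].astype(np.float32),None,fx=k,fy=k,interpolation=cv2.INTER_CUBIC)
    r=c[:,:,0]-c[:,:,1]; m=(r>thr).astype(np.uint8); kk,l,st,ce=cv2.connectedComponentsWithStats(m); out=[]
    for i in range(1,kk):
        if st[i][4]<amin: continue
        ys,xs=np.nonzero(l==i); wt=r[l==i]-thr; uv=np.array([(xs*wt).sum(),(ys*wt).sum()])/wt.sum()
        uv=(uv+.5)/k-.5+[x,y]; out.append((st[i][4],uv,plane(n,uv,z)[0][:2]))
    return out
def avg(n,m=4): return np.mean([vision.get_image(n).astype(float) for _ in range(m)],0)
E
python3 - <<'E'
from meas import *
t=avg('top');s=avg('side'); say()
for x in marks(t,'top',(145,190,45,40),.02,20): print('top',x)
for x in marks(s,'side',(215,275,45,40),.02,20): print('side',x)
for x in marks(s,'side',(265,208,40,35),.078,25): print('side wheel',x)
cv2.imwrite('pics/w2.png',np.hstack([crop(t,195,190,80,90,5),crop(s,245,190,80,90,5)])[:,:,::-1])
E
```

```text
t9.88 tcp [0.5002 0.2036 0.1608] x [-0.9954  0.0963  0.0023] z [-0.0024 -0.0012 -1.    ] F [0.1362 0.3874 0.4709] T [-0.0363 -0.0181  0.0092] gap 0.0853 gf 0.0 q [-0.2556  0.6712 -0.3568  1.8706  0.3592  0.6657  0.647 ]
top (np.int32(21), array([172.088 , 201.8479]), array([0.6062, 0.384 ]))
top (np.int32(53), array([160.4211, 216.9711]), array([0.5635, 0.4131]))
side (np.int32(49), array([230.1935, 287.2339]), array([0.6029, 0.3867]))
side (np.int32(54), array([244.511 , 297.8214]), array([0.5598, 0.4165]))
side wheel (np.int32(337), array([273.978 , 232.9906]), array([0.5226, 0.2189]))
side wheel (np.int32(30), array([289.3382, 236.8755]), array([0.4792, 0.2291]))
side wheel (np.int32(80), array([281.0026, 239.203 ]), array([0.4995, 0.2437]))
side wheel (np.int32(11), array([283.3926, 238.2604]), array([0.4939, 0.2383]))[ WARN:0@38.468] global loadsave.cpp:1063 imwrite_ Unsupported depth image for selected encoder is fallbacked to CV_8U.
```

View pics/w2.png

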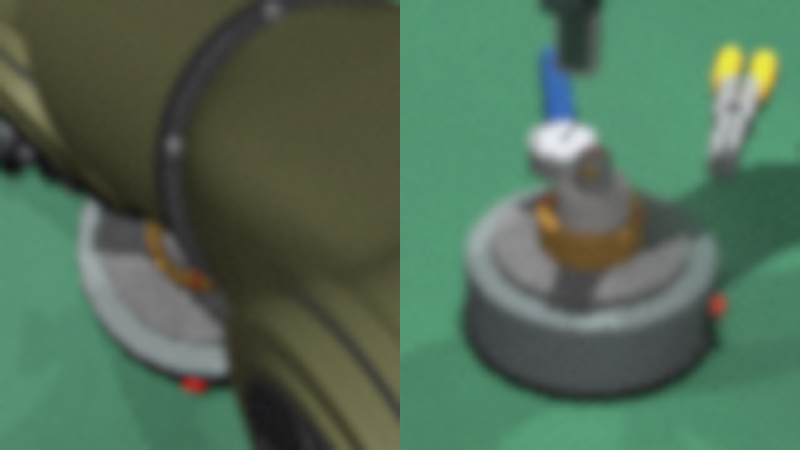

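Wheel sits flat on the housing with its marks on the keyway line (side view around (284,235)). The spacer hasn't moved. Moving over it.

>>> {"fn": "servo_tool", "kwargs": {"series": [{"dx":-0.0081,"dy":0.0254,"dz":0,"rx":0,"ry":0,"rz":0,"jaw":1},{"dx":-0.0081,"dy":0.0254,"dz":0,"rx":0,"ry":0,"rz":0,"jaw":1},{"dx":-0.0081,"dy":0.0254,"dz":0,"rx":0,"ry":0,"rz":0,"jaw":1},{"dx":-0.0081,"dy":0.0254,"dz":0,"rx":0,"ry":0,"rz":0,"jaw":1},{"dx":-0.0081,"dy":0.0254,"dz":0,"rx":0,"ry":0,"rz":0,"jaw":1},{"dx":-0.0081,"dy":0.0254,"dz":0,"rx":0,"ry":0,"rz":0,"jaw":1},{"dx":-0.0081,"dy":0.0254,"dz":0,"rx":0,"ry":0,"rz":0,"jaw":1},{"dx":-0.0081,"dy":0.0254,"dz":0,"rx":0,"ry":0,"rz":0,"jaw":1}]}}

```text
t: 10.55
tcp_pos: [0.5848, 0.4009, 0.1604]
ee_rot: [-0.001, 0.048, 0.999, -0.001]
wrist_force: [-0.6, 0.2, -0.3]
finger_gap: 0.0853
gripper_force: 0.0
```

>>> {"fn": "servo_tool", "kwargs": {"series": [{"dx":0,"dy":0,"dz":0.03,"rx":0,"ry":0,"rz":-1,"jaw":1},{"dx":0,"dy":0,"dz":0.03,"rx":0,"ry":0,"rz":0,"jaw":1},{"dx":0,"dy":0,"dz":0.03,"rx":0,"ry":0,"rz":0,"jaw":1},{"dx":0,"dy":0,"dz":0.03,"rx":0,"ry":0,"rz":0,"jaw":1},{"dx":0,"dy":0,"dz":0.02,"rx":0,"ry":0,"rz":0,"jaw":1},{"dx":0,"dy":0,"dz":0,"rx":0,"ry":0,"rz":0,"jaw":1},{"dx":0,"dy":0,"dz":0,"rx":0,"ry":0,"rz":0,"jaw":1}]}}

```text
t: 11.13
tcp_pos: [0.5838, 0.3993, 0.0201]
ee_rot: [-0.002, 0.039, 0.999, -0.001]
wrist_force: [-0.2, 1.3, 0.7]
finger_gap: 0.0853
gripper_force: 0.0
```

```bash
python3 - <<'E'
from meas import *
say(); go(.584,.4,-.017,85.5)
s,_=hsv('side');t,_=hsv('top')
cv2.imwrite('pics/sp1.png',np.hstack([crop(t,130,170,80,90,5),crop(s,195,240,80,90,5)])[:,:,::-1])
E
```

```text
t11.13 tcp [0.5838 0.3993 0.0201] x [-0.9969  0.0786  0.003 ] z [-0.0032 -0.0024 -1.    ] F [-0.1766  1.2694  0.6631] T [ 0.0116 -0.0074 -0.0143] gap 0.0853 gf 0.0 q [-0.5212  1.0491 -0.3009  1.3949  0.3824  0.7592  0.5326]
shift mm [-0.3014  0.7866 37.0492] tooly 85.50 rz -0.004873505658778754
```

View pics/sp1.png

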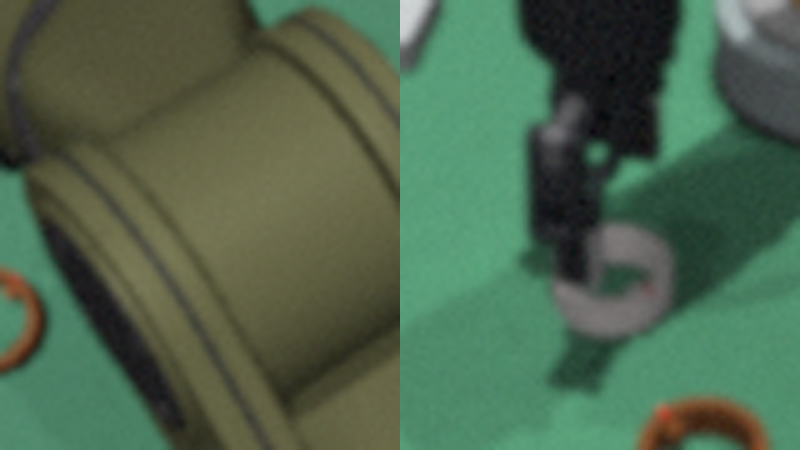

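```bash
python3 - <<'E'
from h import *
s=manip.state();r=rot(s['ee_rot']);p=s['tcp_pos']
for o in([0,.05,-.028],[0,-.05,-.028],[0,.05,.009],[0,0,0]): print(o,p+r.apply(o),proj('side',p+r.apply(o)))
print(proj('side',[.584,.4,.02]),proj('side',[.584,.43,.0]))
E
```

```text
[0, 0.05, -0.028] [0.5898 0.4508 0.0514] [[228.0385 296.4162]]
[0, -0.05, -0.028] [0.5819 0.3511 0.0512] [[241.4993 269.2282]]
[0, 0.05, 0.009] [0.5898 0.4508 0.0144] [[228.716  308.1701]]
[0, 0, 0] [0.5859 0.401  0.0233] [[235.4404 291.0385]]
[[236.3313 291.8676]] [[233.5817 306.6363]]
```

The observed near fingertip at (230,296) matches my empirical tip offset. Descend and grip the spacer.

>>> {"fn": "servo_tool", "kwargs": {"series": [{"dx":0,"dy":0.001,"dz":0.01,"rx":0,"ry":0,"rz":0,"jaw":1},{"dx":0,"dy":0,"dz":0.01,"rx":0,"ry":0,"rz":0,"jaw":1},{"dx":0,"dy":0,"dz":0.01,"rx":0,"ry":0,"rz":0,"jaw":1},{"dx":0,"dy":0,"dz":0.005,"rx":0,"ry":0,"rz":0,"jaw":1},{"dx":0,"dy":0,"dz":0,"rx":0,"ry":0,"rz":0,"jaw":1},{"dx":0,"dy":0,"dz":0,"rx":0,"ry":0,"rz":0,"jaw":1}]}}

```text
t: 11.73
tcp_pos: [0.5848, 0.4009, -0.0135]
ee_rot: [-0.0, 0.04, 0.999, -0.0]
wrist_force: [-0.3, -0.7, -0.2]
finger_gap: 0.0855
gripper_force: 0.0
```

>>> {"fn": "servo_tool", "kwargs": {"series": [{"dx":0,"dy":0,"dz":0,"rx":0,"ry":0,"rz":0,"jaw":0.5},{"dx":0,"dy":0,"dz":0,"rx":0,"ry":0,"rz":0,"jaw":0.5},{"dx":0,"dy":0,"dz":0,"rx":0,"ry":0,"rz":0,"jaw":0.5},{"dx":0,"dy":0,"dz":0,"rx":0,"ry":0,"rz":0,"jaw":0.5},{"dx":0,"dy":0,"dz":0,"rx":0,"ry":0,"rz":0,"jaw":0.5},{"dx":0,"dy":0,"dz":0,"rx":0,"ry":0,"rz":0,"jaw":0.5}], "force": 40}}

```text
t: 12.23
tcp_pos: [0.5858, 0.4013, -0.012]
ee_rot: [0.001, 0.04, 0.999, 0.0]
wrist_force: [0.0, -0.7, 6.5]
finger_gap: 0.0576
gripper_force: 44.2
```

```bash
python3 - <<'E'
from meas import *
say(); go(.584,.4,-.017,85.5)
s,_=hsv('side')
cv2.imwrite('pics/sp2.png',crop(s,195,240,80,90,5)[:,:,::-1])
E
```

```text
t12.23 tcp [ 0.5858  0.4013 -0.012 ] x [-0.9969  0.0792 -0.0011] z [ 0.0012  0.0006 -1.    ] F [ 0.0155 -0.6773  6.4969] T [-0.3089  0.0619 -0.0215] gap 0.0576 gf 44.2 q [-0.5284  1.0938 -0.2874  1.3929  0.3968  0.7105  0.521 ]
shift mm [ 1.6816 -1.4789  4.9709] tooly 85.46 rz -0.043000058959108856
```

View pics/sp2.png

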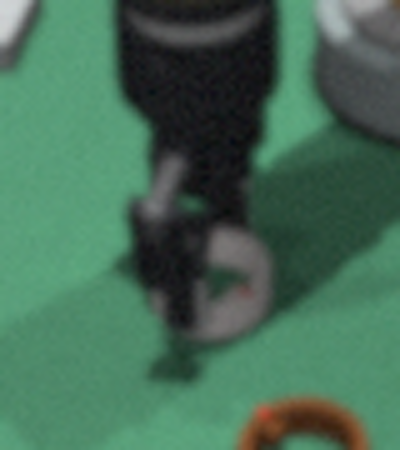

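Gripped at 57.6 mm. Lift, carry to the spindle axis and turn it −29.5°, so the tabs line up with the keyways.

>>> {"fn": "servo_tool", "kwargs": {"series": [{"dx":0,"dy":0,"dz":-0.01,"rx":0,"ry":0,"rz":0,"jaw":0.5},{"dx":0,"dy":0,"dz":-0.028,"rx":0,"ry":0,"rz":0,"jaw":0.5},{"dx":0,"dy":0,"dz":-0.03,"rx":0,"ry":0,"rz":0,"jaw":0.5},{"dx":0,"dy":0,"dz":-0.03,"rx":0,"ry":0,"rz":0,"jaw":0.5},{"dx":0,"dy":0,"dz":-0.03,"rx":0,"ry":0,"rz":0,"jaw":0.5},{"dx":0,"dy":0,"dz":-0.03,"rx":0,"ry":0,"rz":0,"jaw":0.5},{"dx":0,"dy":0,"dz":-0.01,"rx":0,"ry":0,"rz":0,"jaw":0.5},{"dx":0,"dy":0,"dz":0,"rx":0,"ry":0,"rz":0,"jaw":0.5}]}}

```text
t: 12.95
tcp_pos: [0.5866, 0.4026, 0.1586]
ee_rot: [0.002, 0.04, 0.999, 0.002]
wrist_force: [0.0, -0.3, -2.3]
finger_gap: 0.0581
gripper_force: 43.8
```

>>> {"fn": "servo_tool", "kwargs": {"series": [{"dx":0.0085,"dy":-0.0254,"dz":0,"rx":0,"ry":0,"rz":0,"jaw":0.5},{"dx":0.0085,"dy":-0.0254,"dz":0,"rx":0,"ry":0,"rz":0,"jaw":0.5},{"dx":0.0085,"dy":-0.0254,"dz":0,"rx":0,"ry":0,"rz":0,"jaw":0.5},{"dx":0.0085,"dy":-0.0254,"dz":0,"rx":0,"ry":0,"rz":0,"jaw":0.5},{"dx":0.0085,"dy":-0.0254,"dz":0,"rx":0,"ry":0,"rz":0,"jaw":0.5},{"dx":0.0085,"dy":-0.0254,"dz":0,"rx":0,"ry":0,"rz":0,"jaw":0.5},{"dx":0.0085,"dy":-0.0254,"dz":0,"rx":0,"ry":0,"rz":0,"jaw":0.5},{"dx":0.0085,"dy":-0.0254,"dz":0,"rx":0,"ry":0,"rz":0,"jaw":0.5}]}}

```text
t: 13.62
tcp_pos: [0.4992, 0.2019, 0.1532]
ee_rot: [-0.002, 0.039, 0.999, -0.001]
wrist_force: [-0.3, -0.3, -2.2]
finger_gap: 0.0575
gripper_force: 49.2
```

>>> {"fn": "servo_tool", "kwargs": {"series": [{"dx":0,"dy":0,"dz":0,"rx":0,"ry":0,"rz":-5.9,"jaw":0.5},{"dx":0,"dy":0,"dz":0,"rx":0,"ry":0,"rz":-5.9,"jaw":0.5},{"dx":0,"dy":0,"dz":0,"rx":0,"ry":0,"rz":-5.9,"jaw":0.5},{"dx":0,"dy":0,"dz":0,"rx":0,"ry":0,"rz":-5.9,"jaw":0.5},{"dx":0,"dy":0,"dz":0,"rx":0,"ry":0,"rz":-5.9,"jaw":0.5},{"dx":0,"dy":0,"dz":0,"rx":0,"ry":0,"rz":0,"jaw":0.5},{"dx":0,"dy":0,"dz":0,"rx":0,"ry":0,"rz":0,"jaw":0.5}]}}

```text
t: 14.2
tcp_pos: [0.5002, 0.2033, 0.1536]
ee_rot: [-0.002, -0.215, 0.977, 0.0]
wrist_force: [0.2, -0.3, -1.6]
finger_gap: 0.0575
gripper_force: 49.3
```

```bash
python3 - <<'E'
from meas import *
say(); go(.5008,.204,.15,115)
s=avg('side').astype(np.uint8)
for z in(.16,.17,.18): print(marks(s,'side',(255,175,60,50),z,20))
cv2.imwrite('pics/sp3.png',crop(s,240,170,80,90,5)[:,:,::-1])
E
```

```text
t14.20 tcp [0.5002 0.2033 0.1536] x [-0.9077 -0.4196  0.0031] z [-0.0031 -0.0007 -1.    ] F [ 0.2093 -0.3312 -1.6095] T [ 0.0623 -0.0365 -0.0228] gap 0.0575 gf 49.3 q [-0.1677  0.7044 -0.5059  1.872   0.5077  0.6989  1.033 ]
shift mm [-0.8197  0.3827  3.6076] tooly 114.81 rz -0.19122841895847387
[]
[]
[]
```

View pics/sp3.png

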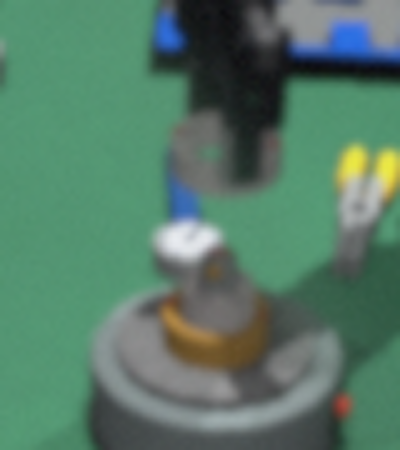

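Spacer is held level above the nose, with its marks along world x. Descending.

>>> {"fn": "servo_tool", "kwargs": {"series": [{"dx":0,"dy":0,"dz":0.012,"rx":0,"ry":0,"rz":0,"jaw":0.5},{"dx":0,"dy":0,"dz":0.012,"rx":0,"ry":0,"rz":0,"jaw":0.5},{"dx":0,"dy":0,"dz":0.012,"rx":0,"ry":0,"rz":0,"jaw":0.5},{"dx":0,"dy":0,"dz":0.012,"rx":0,"ry":0,"rz":0,"jaw":0.5},{"dx":0,"dy":0,"dz":0.012,"rx":0,"ry":0,"rz":0,"jaw":0.5},{"dx":0,"dy":0,"dz":0.006,"rx":0,"ry":0,"rz":0,"jaw":0.5},{"dx":0,"dy":0,"dz":0,"rx":0,"ry":0,"rz":0,"jaw":0.5}]}}

```text
t: 14.98
tcp_pos: [0.5005, 0.2036, 0.088]
ee_rot: [-0.001, -0.216, 0.976, -0.0]
wrist_force: [0.8, -0.1, -1.6]
finger_gap: 0.0577
gripper_force: 49.2
```

>>> {"fn": "servo_tool", "kwargs": {"series": [{"dx":0,"dy":0,"dz":0.002,"rx":0,"ry":0,"rz":0,"jaw":0.5},{"dx":0,"dy":0,"dz":0.002,"rx":0,"ry":0,"rz":0,"jaw":0.5},{"dx":0,"dy":0,"dz":0.002,"rx":0,"ry":0,"rz":0,"jaw":0.5},{"dx":0,"dy":0,"dz":0,"rx":0,"ry":0,"rz":0,"jaw":0.5}]}}

```text
t: 15.32
tcp_pos: [0.5015, 0.2039, 0.0832]
ee_rot: [0.0, -0.216, 0.976, 0.0]
wrist_force: [-0.2, -0.8, -1.9]
finger_gap: 0.0575
gripper_force: 49.3
```

```bash
python3 -c "
from h import *
say();go(.5008,.204,.07,115)"
```

```text
t15.32 tcp [0.5015 0.2039 0.0832] x [-0.9066 -0.4219 -0.0004] z [ 0.0003  0.0002 -1.    ] F [-0.2261 -0.7622 -1.8777] T [-0.0013  0.013   0.0196] gap 0.0575 gf 49.3 q [-0.2247  0.807  -0.4154  1.9211  0.6039  0.5391  0.9512]
shift mm [ 0.5904  0.3305 13.2091] tooly 114.96 rz -0.04392533940017529
```

>>> {"fn": "servo_tool", "kwargs": {"series": [{"dx":0,"dy":0,"dz":0.002,"rx":0,"ry":0,"rz":0,"jaw":0.5},{"dx":0,"dy":0,"dz":0.002,"rx":0,"ry":0,"rz":0,"jaw":0.5},{"dx":0,"dy":0,"dz":0.002,"rx":0,"ry":0,"rz":0,"jaw":0.5},{"dx":0,"dy":0,"dz":0.002,"rx":0,"ry":0,"rz":0,"jaw":0.5},{"dx":0,"dy":0,"dz":0,"rx":0,"ry":0,"rz":0,"jaw":0.5}]}}

```text
t: 15.73
tcp_pos: [0.5011, 0.2038, 0.0747]
ee_rot: [-0.0, -0.216, 0.976, -0.0]
wrist_force: [-0.6, 0.0, -2.3]
finger_gap: 0.0574
gripper_force: 49.3
```

>>> {"fn": "servo_tool", "kwargs": {"series": [{"dx":0,"dy":0,"dz":0.0015,"rx":0,"ry":0,"rz":0,"jaw":0.5},{"dx":0,"dy":0,"dz":0.0015,"rx":0,"ry":0,"rz":0,"jaw":0.5},{"dx":0,"dy":0,"dz":0.0015,"rx":0,"ry":0,"rz":0,"jaw":0.5},{"dx":0,"dy":0,"dz":0,"rx":0,"ry":0,"rz":0,"jaw":0.5}]}}

```text
t: 16.07
tcp_pos: [0.5012, 0.2038, 0.0703]
ee_rot: [-0.0, -0.216, 0.976, -0.0]
wrist_force: [0.3, 0.7, -1.8]
finger_gap: 0.0578
gripper_force: 49.3
```

>>> {"fn": "servo_tool", "kwargs": {"series": [{"dx":0,"dy":0,"dz":0.002,"rx":0,"ry":0,"rz":0,"jaw":0.5},{"dx":0,"dy":0,"dz":0.002,"rx":0,"ry":0,"rz":0,"jaw":0.5},{"dx":0,"dy":0,"dz":0.002,"rx":0,"ry":0,"rz":0,"jaw":0.5},{"dx":0,"dy":0,"dz":0,"rx":0,"ry":0,"rz":0,"jaw":0.5}]}}

```text
t: 16.4
tcp_pos: [0.5015, 0.204, 0.0659]
ee_rot: [0.001, -0.216, 0.976, -0.0]
wrist_force: [-3.3, -1.8, 11.6]
finger_gap: 0.0574
gripper_force: 50.8
```

>>> {"fn": "servo_tool", "kwargs": {"series": [{"dx":0,"dy":0,"dz":0.001,"rx":0,"ry":0,"rz":0,"jaw":0.5},{"dx":0,"dy":0,"dz":0.001,"rx":0,"ry":0,"rz":0,"jaw":0.5},{"dx":0,"dy":0,"dz":0,"rx":0,"ry":0,"rz":0,"jaw":0.5}]}}

```text
t: 16.65
tcp_pos: [0.5015, 0.204, 0.0658]
ee_rot: [0.001, -0.216, 0.976, -0.001]
wrist_force: [-5.5, -4.7, 29.3]
finger_gap: 0.0576
gripper_force: 52.7
```

Solid stop at TCP z = 0.0658, exactly 78 mm above its bench height, so the spacer is home. Release, lift, and measure the cap.

>>> {"fn": "servo_tool", "kwargs": {"series": [{"dx":0,"dy":0,"dz":-0.003,"rx":0,"ry":0,"rz":0,"jaw":0.5},{"dx":0,"dy":0,"dz":0,"rx":0,"ry":0,"rz":0,"jaw":1},{"dx":0,"dy":0,"dz":0,"rx":0,"ry":0,"rz":0,"jaw":1},{"dx":0,"dy":0,"dz":0,"rx":0,"ry":0,"rz":0,"jaw":1},{"dx":0,"dy":0,"dz":0,"rx":0,"ry":0,"rz":0,"jaw":1},{"dx":0,"dy":0,"dz":-0.03,"rx":0,"ry":0,"rz":0,"jaw":1},{"dx":0,"dy":0,"dz":-0.03,"rx":0,"ry":0,"rz":0,"jaw":1},{"dx":0,"dy":0,"dz":-0.03,"rx":0,"ry":0,"rz":0,"jaw":1}]}}

```text
t: 17.32
tcp_pos: [0.5007, 0.2037, 0.1558]
ee_rot: [-0.001, -0.216, 0.976, -0.0]
wrist_force: [0.4, -0.3, 0.6]
finger_gap: 0.0857
gripper_force: 0.0
```

```bash
python3 - <<'E'
from meas import *
say()
t,ht=hsv('top');s,hs=hsv('side')
for n,h,w in(('top',ht,(130,225,215,300)),('side',hs,(255,262,340,330))):
    for a,c,b,m in blobs(red(h,90),*w,40):
        print(n,a,c,b,plane(n,c,.015)[0]); 
        if n=='top': ct=c
        else: cs=c
print(two(ct,cs))
cv2.imwrite('pics/c1.png',np.hstack([crop(t,145,230,80,60,5),crop(s,245,200,80,60,5)])[:,:,::-1])
E
```

```text
t17.32 tcp [0.5007 0.2037 0.1558] x [-0.9064 -0.4224  0.0023] z [-0.0023 -0.0006 -1.    ] F [ 0.3505 -0.2711  0.5992] T [ 0.0373 -0.1132 -0.0186] gap 0.0857 gf 0.0 q [-0.1649  0.7022 -0.5115  1.8692  0.5084  0.705   1.035 ]
top 297 [175.4242 257.4108] [166 248  20  20] [0.4542 0.3667 0.015 ]
side 325 [291.1754 293.9538] [281 284  21  20] [0.4522 0.3779 0.015 ]
(array([0.4542, 0.3686, 0.0064]), np.float64(0.0021489320288450276))
```

View pics/c1.png

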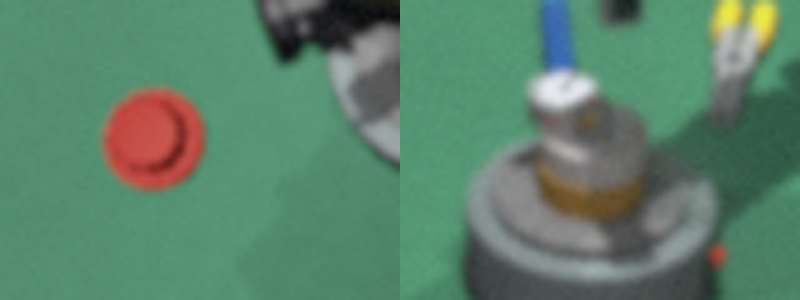

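Spacer is down on the brass boss. The cap is at top view (175.4,257.4), which gives (0.4545, 0.368) in the robot frame. I'll grip it once, turn 90° and grip again, so it is centred in both directions.

>>> {"fn": "servo_tool", "kwargs": {"series": [{"dx":-0.0046,"dy":0.028,"dz":0,"rx":0,"ry":0,"rz":0,"jaw":1},{"dx":-0.0046,"dy":0.028,"dz":0,"rx":0,"ry":0,"rz":0,"jaw":1},{"dx":-0.0046,"dy":0.028,"dz":0,"rx":0,"ry":0,"rz":0,"jaw":1},{"dx":-0.0046,"dy":0.028,"dz":0,"rx":0,"ry":0,"rz":0,"jaw":1},{"dx":-0.0046,"dy":0.028,"dz":0,"rx":0,"ry":0,"rz":0,"jaw":1},{"dx":-0.0046,"dy":0.028,"dz":0,"rx":0,"ry":0,"rz":0,"jaw":1},{"dx":0,"dy":0,"dz":0.02,"rx":0,"ry":0,"rz":0,"jaw":1},{"dx":0,"dy":0,"dz":0.03,"rx":0,"ry":0,"rz":0,"jaw":1}]}}

```text
t: 18.08
tcp_pos: [0.4554, 0.3725, 0.1066]
ee_rot: [0.002, -0.218, 0.976, 0.003]
wrist_force: [1.3, -0.9, -0.4]
finger_gap: 0.0851
gripper_force: 0.0
```

>>> {"fn": "servo_tool", "kwargs": {"series": [{"dx":0,"dy":0,"dz":0.03,"rx":0,"ry":0,"rz":0,"jaw":1},{"dx":0,"dy":0,"dz":0.03,"rx":0,"ry":0,"rz":0,"jaw":1},{"dx":0,"dy":0,"dz":0.01,"rx":0,"ry":0,"rz":0,"jaw":1},{"dx":0,"dy":0,"dz":0,"rx":0,"ry":0,"rz":0,"jaw":1},{"dx":0,"dy":0,"dz":0,"rx":0,"ry":0,"rz":0,"jaw":1}]}}

```text
t: 18.5
tcp_pos: [0.4553, 0.368, 0.0355]
ee_rot: [-0.0, -0.216, 0.976, -0.0]
wrist_force: [0.3, -0.1, 0.1]
finger_gap: 0.0854
gripper_force: 0.0
```

```bash
python3 - <<'E'
from meas import *
say(); go(.4545,.368,-.004,115)
s,hs=hsv('side')
for a,c,b,m in blobs(red(hs,90),255,262,340,330,40): print(a,c,b)
r=rot(manip.state()['ee_rot']);p=manip.state()['tcp_pos']
for o in([0,.05,-.028],[0,-.05,-.028]): print(proj('side',p+r.apply(o)))
cv2.imwrite('pics/c2.png',crop(s,250,230,80,90,5)[:,:,::-1])
E
```

```text
t18.50 tcp [0.4553 0.368  0.0355] x [-0.9064 -0.4223  0.0006] z [-0.0006 -0.0003 -1.    ] F [ 0.3461 -0.1392  0.1019] T [ 0.0379 -0.0068 -0.0644] gap 0.0854 gf 0.0 q [-0.5471  0.9171 -0.3708  1.8034  0.5983  0.5356  0.6972]
shift mm [ 0.6853  0.3245 39.4955] tooly 114.98 rz -0.0190547339772138
315 [291.0286 294.7111] [281 283  22  22]
[[297.3021 289.5799]]
[[284.8914 262.9361]]
```

View pics/c2.png

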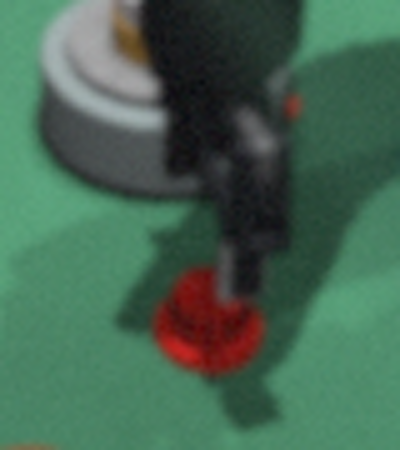

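The fingertip at (298.6,290) matches the prediction. Down and first grip.

>>> {"fn": "servo_tool", "kwargs": {"series": [{"dx":0,"dy":0,"dz":0.015,"rx":0,"ry":0,"rz":0,"jaw":1},{"dx":0,"dy":0,"dz":0.015,"rx":0,"ry":0,"rz":0,"jaw":1},{"dx":0,"dy":0,"dz":0.008,"rx":0,"ry":0,"rz":0,"jaw":1},{"dx":0,"dy":0,"dz":0,"rx":0,"ry":0,"rz":0,"jaw":0.2},{"dx":0,"dy":0,"dz":0,"rx":0,"ry":0,"rz":0,"jaw":0.2},{"dx":0,"dy":0,"dz":0,"rx":0,"ry":0,"rz":0,"jaw":0.2},{"dx":0,"dy":0,"dz":0,"rx":0,"ry":0,"rz":0,"jaw":0.2},{"dx":0,"dy":0,"dz":0,"rx":0,"ry":0,"rz":0,"jaw":0.2}], "force": 20}}

```text
t: 19.22
tcp_pos: [0.456, 0.3687, -0.0011]
ee_rot: [0.001, -0.216, 0.976, 0.001]
wrist_force: [-0.8, -0.3, 5.0]
finger_gap: 0.0368
gripper_force: 19.5
```

>>> {"fn": "servo_tool", "kwargs": {"series": [{"dx":0,"dy":0,"dz":0,"rx":0,"ry":0,"rz":0,"jaw":0.2},{"dx":0,"dy":0,"dz":0,"rx":0,"ry":0,"rz":0,"jaw":0.2},{"dx":0,"dy":0,"dz":0,"rx":0,"ry":0,"rz":0,"jaw":0.2}]}}

```text
t: 19.47
tcp_pos: [0.456, 0.3687, -0.001]
ee_rot: [0.001, -0.216, 0.976, 0.001]
wrist_force: [-1.3, 0.3, 5.1]
finger_gap: 0.0367
gripper_force: 19.5
```

>>> {"fn": "servo_tool", "kwargs": {"series": [{"dx":0,"dy":0,"dz":0,"rx":0,"ry":0,"rz":0,"jaw":1},{"dx":0,"dy":0,"dz":0,"rx":0,"ry":0,"rz":0,"jaw":1},{"dx":0,"dy":0,"dz":0,"rx":0,"ry":0,"rz":0,"jaw":1},{"dx":0,"dy":0,"dz":0,"rx":0,"ry":0,"rz":-6,"jaw":1},{"dx":0,"dy":0,"dz":0,"rx":0,"ry":0,"rz":-7,"jaw":1},{"dx":0,"dy":0,"dz":0,"rx":0,"ry":0,"rz":-7,"jaw":1},{"dx":0,"dy":0,"dz":0,"rx":0,"ry":0,"rz":-7,"jaw":1},{"dx":0,"dy":0,"dz":0,"rx":0,"ry":0,"rz":-7,"jaw":1}], "force": 20}}

```text
t: 20.13
tcp_pos: [0.4555, 0.3678, -0.0024]
ee_rot: [0.0, -0.495, 0.869, -0.0]
wrist_force: [0.1, -0.0, 0.1]
finger_gap: 0.0854
gripper_force: 0.0
```

>>> {"fn": "servo_tool", "kwargs": {"series": [{"dx":0,"dy":0,"dz":0,"rx":0,"ry":0,"rz":-7,"jaw":1},{"dx":0,"dy":0,"dz":0,"rx":0,"ry":0,"rz":-7,"jaw":1},{"dx":0,"dy":0,"dz":0,"rx":0,"ry":0,"rz":-7,"jaw":1},{"dx":0,"dy":0,"dz":0,"rx":0,"ry":0,"rz":-7,"jaw":1},{"dx":0,"dy":0,"dz":0,"rx":0,"ry":0,"rz":-7,"jaw":1},{"dx":0,"dy":0,"dz":0,"rx":0,"ry":0,"rz":-7,"jaw":1},{"dx":0,"dy":0,"dz":0,"rx":0,"ry":0,"rz":-7,"jaw":1},{"dx":0,"dy":0,"dz":0,"rx":0,"ry":0,"rz":-7,"jaw":1}]}}

```text
t: 20.8
tcp_pos: [0.4556, 0.3676, -0.0025]
ee_rot: [0.0, 0.845, -0.535, 0.0]
wrist_force: [-0.1, 0.4, -1.1]
finger_gap: 0.0855
gripper_force: 0.0
```

>>> {"fn": "servo_tool", "kwargs": {"series": [{"dx":0,"dy":0,"dz":0,"rx":0,"ry":0,"rz":0,"jaw":0.2},{"dx":0,"dy":0,"dz":0,"rx":0,"ry":0,"rz":0,"jaw":0.2},{"dx":0,"dy":0,"dz":0,"rx":0,"ry":0,"rz":0,"jaw":0.2},{"dx":0,"dy":0,"dz":0,"rx":0,"ry":0,"rz":0,"jaw":0.2},{"dx":0,"dy":0,"dz":0,"rx":0,"ry":0,"rz":0,"jaw":0.2},{"dx":0,"dy":0,"dz":0,"rx":0,"ry":0,"rz":0,"jaw":0.2},{"dx":0,"dy":0,"dz":0,"rx":0,"ry":0,"rz":0,"jaw":0.2},{"dx":0,"dy":0,"dz":0,"rx":0,"ry":0,"rz":0,"jaw":0.2}], "force": 45}}

```text
t: 21.47
tcp_pos: [0.4555, 0.3679, -0.0019]
ee_rot: [-0.0, 0.843, -0.538, 0.0]
wrist_force: [-0.8, -1.1, 5.4]
finger_gap: 0.0353
gripper_force: 44.6
```

```bash
python3 -c "
from h import *
say();go(.5009,.2037,-.004,25)"
```

```text
t21.47 tcp [ 0.4555  0.3679 -0.0019] x [ 0.4215 -0.9068  0.0003] z [ 0.0005 -0.0001 -1.    ] F [-0.7779 -1.1481  5.4297] T [-0.3527  0.1882 -0.0653] gap 0.0353 gf 44.6 q [-0.3743  1.0541 -0.6966  1.7985  1.0363  0.7057  1.9009]
shift mm [168.07    28.0449   2.1198] tooly -155.07 rz -0.07215802277229955
```

Second grip OK (35.3 mm). Lift and carry the cap over the nose.

>>> {"fn": "servo_tool", "kwargs": {"series": [{"dx":0,"dy":0,"dz":-0.01,"rx":0,"ry":0,"rz":0,"jaw":0.2},{"dx":0,"dy":0,"dz":-0.027,"rx":0,"ry":0,"rz":0,"jaw":0.2},{"dx":0,"dy":0,"dz":-0.03,"rx":0,"ry":0,"rz":0,"jaw":0.2},{"dx":0,"dy":0,"dz":-0.03,"rx":0,"ry":0,"rz":0,"jaw":0.2},{"dx":0,"dy":0,"dz":-0.03,"rx":0,"ry":0,"rz":0,"jaw":0.2},{"dx":0,"dy":0,"dz":-0.015,"rx":0,"ry":0,"rz":0,"jaw":0.2},{"dx":0,"dy":0,"dz":0,"rx":0,"ry":0,"rz":0,"jaw":0.2}]}}

```text
t: 22.05
tcp_pos: [0.4566, 0.3703, 0.1438]
ee_rot: [-0.004, 0.843, -0.538, 0.0]
wrist_force: [-0.2, 0.2, -1.8]
finger_gap: 0.0357
gripper_force: 45.2
```

>>> {"fn": "servo_tool", "kwargs": {"series": [{"dx":0.028,"dy":0.0047,"dz":0,"rx":0,"ry":0,"rz":0,"jaw":0.2},{"dx":0.028,"dy":0.0047,"dz":0,"rx":0,"ry":0,"rz":0,"jaw":0.2},{"dx":0.028,"dy":0.0047,"dz":0,"rx":0,"ry":0,"rz":0,"jaw":0.2},{"dx":0.028,"dy":0.0047,"dz":0,"rx":0,"ry":0,"rz":0,"jaw":0.2},{"dx":0.028,"dy":0.0047,"dz":0,"rx":0,"ry":0,"rz":0,"jaw":0.2},{"dx":0.028,"dy":0.0045,"dz":0,"rx":0,"ry":0,"rz":0,"jaw":0.2},{"dx":0,"dy":0,"dz":0,"rx":0,"ry":0,"rz":0,"jaw":0.2},{"dx":0,"dy":0,"dz":0,"rx":0,"ry":0,"rz":0,"jaw":0.2}]}}

```text
t: 22.72
tcp_pos: [0.5011, 0.201, 0.1384]
ee_rot: [0.001, 0.842, -0.539, -0.0]
wrist_force: [0.0, 0.4, -0.8]
finger_gap: 0.0351
gripper_force: 45.2
```

```bash
python3 - <<'E'
from meas import *
say(); go(.5009,.2037,.11,25)
s,hs=hsv('side')
for a,c,b,m in blobs(red(hs,90),250,150,330,250,30): print(a,c,b)
cv2.imwrite('pics/c3.png',crop(s,245,170,80,80,6)[:,:,::-1])
print(proj('side',[.5009,.2037,.155]),proj('side',[.5009,.2037,.115]),proj('side',[.5009,.2037,.078]))
E
```

```text
t22.72 tcp [0.5011 0.201  0.1384] x [ 0.4184 -0.9083  0.0012] z [-0.0017 -0.0021 -1.    ] F [ 0.0424  0.3842 -0.7884] T [0.0506 0.0213 0.0559] gap 0.0351 gf 45.2 q [ 0.028   0.8257 -0.8721  1.8755  0.8382  0.8598  2.2929]
shift mm [-2.6048 -1.0363 28.4228] tooly -155.27 rz -0.265860319875344
179 [284.2793 208.4358] [276 201  17  15]
[[283.4184 206.5835]] [[283.0591 219.3243]] [[282.7385 230.6961]]
```

View pics/c3.png

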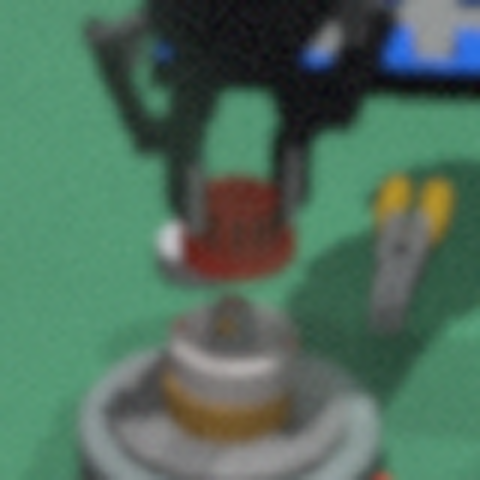

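>>> {"fn": "servo_tool", "kwargs": {"series": [{"dx":0,"dy":0,"dz":0.007,"rx":0,"ry":0,"rz":0,"jaw":0.2},{"dx":0,"dy":0,"dz":0.007,"rx":0,"ry":0,"rz":0,"jaw":0.2},{"dx":0,"dy":0,"dz":0.006,"rx":0,"ry":0,"rz":0,"jaw":0.2},{"dx":0,"dy":0,"dz":0,"rx":0,"ry":0,"rz":0,"jaw":0.2},{"dx":0,"dy":0,"dz":0,"rx":0,"ry":0,"rz":0,"jaw":0.2},{"dx":0,"dy":0,"dz":0,"rx":0,"ry":0,"rz":0,"jaw":0.2}]}}

```text
t: 23.27
tcp_pos: [0.5008, 0.2043, 0.1195]
ee_rot: [-0.0, 0.843, -0.537, -0.0]
wrist_force: [-0.3, -0.4, -0.7]
finger_gap: 0.035
gripper_force: 45.2
```

```bash
python3 - <<'E'
from meas import *
say(); go(.5009,.2037,.11,25)
s=avg('side');np.save('s2.npy',s)
g=s[:,:,0]-s[:,:,1]
for r in range(205,222): 
    x=np.nonzero(g[r,262:310]>40)[0]
    if len(x): print(r,x.min()+262,x.max()+262,end='; ')
print(proj('side',[.5009,.2037,.12]),proj('side',[.4555,.3679,.01]),proj('side',[.4555,.3679,.03]))
im=cv2.cvtColor(cv2.imread('pics/side0.png'),cv2.COLOR_BGR2RGB).astype(float);g=im[:,:,0]-im[:,:,1]
for r in range(284,305,2):
    x=np.nonzero(g[r,270:315]>40)[0]
    if len(x): print(r,x.min()+270,x.max()+270,end='; ')
E
```

```text
t23.27 tcp [0.5008 0.2043 0.1195] x [ 0.4228 -0.9062 -0.0004] z [-0.0002  0.0003 -1.    ] F [-0.2608 -0.4326 -0.7279] T [ 0.0024 -0.0252  0.001 ] gap 0.0350 gf 45.2 q [ 0.01    0.8512 -0.8492  1.8891  0.8758  0.8253  2.2624]
shift mm [0.5792 0.167  9.5213] tooly -154.99 rz 0.013116809904346383
208 280 287; 209 280 289; 210 280 289; 211 280 288; 212 280 287; 213 281 286; 214 281 285; 215 281 285; 216 275 286; 217 275 292; 218 276 292; 219 276 291; 220 277 291; 221 277 289; [[283.1033 217.7576]] [[290.3151 292.5164]] [[290.5823 286.4007]]
284 287 295; 286 285 298; 288 284 298; 290 282 299; 292 281 301; 294 281 302; 296 281 302; 298 282 301; 300 283 300; 302 286 298;
```

Settled: the cap spans columns 275–292 (centre 283.5) and the nose is at 283.2, so they are aligned. Lowering onto the nose.

>>> {"fn": "servo_tool", "kwargs": {"series": [{"dx":0,"dy":0,"dz":0.004,"rx":0,"ry":0,"rz":0,"jaw":0.2},{"dx":0,"dy":0,"dz":0.003,"rx":0,"ry":0,"rz":0,"jaw":0.2},{"dx":0,"dy":0,"dz":0.002,"rx":0,"ry":0,"rz":0,"jaw":0.2},{"dx":0,"dy":0,"dz":0,"rx":0,"ry":0,"rz":0,"jaw":0.2}]}}

```text
t: 23.8
tcp_pos: [0.5007, 0.2034, 0.11]
ee_rot: [0.0, 0.843, -0.538, -0.0]
wrist_force: [-1.2, -0.3, -0.9]
finger_gap: 0.0354
gripper_force: 45.2
```

>>> {"fn": "servo_tool", "kwargs": {"series": [{"dx":0,"dy":0,"dz":0.002,"rx":0,"ry":0,"rz":0,"jaw":0.2},{"dx":0,"dy":0,"dz":0.002,"rx":0,"ry":0,"rz":0,"jaw":0.2},{"dx":0,"dy":0,"dz":0,"rx":0,"ry":0,"rz":0,"jaw":0.2}]}}

```text
t: 24.05
tcp_pos: [0.5013, 0.2033, 0.1063]
ee_rot: [0.0, 0.843, -0.538, 0.0]
wrist_force: [1.1, -0.9, -2.8]
finger_gap: 0.0353
gripper_force: 45.1
```

Over the nose without contact. Pressing home past the balls.

>>> {"fn": "servo_tool", "kwargs": {"series": [{"dx":0,"dy":0,"dz":0.002,"rx":0,"ry":0,"rz":0,"jaw":0.2},{"dx":0,"dy":0,"dz":0.002,"rx":0,"ry":0,"rz":0,"jaw":0.2},{"dx":0,"dy":0,"dz":0.002,"rx":0,"ry":0,"rz":0,"jaw":0.2},{"dx":0,"dy":0,"dz":0,"rx":0,"ry":0,"rz":0,"jaw":0.2}]}}

```text
t: 24.38
tcp_pos: [0.5011, 0.2033, 0.1001]
ee_rot: [0.0, 0.843, -0.538, 0.0]
wrist_force: [0.7, -1.2, -2.7]
finger_gap: 0.0353
gripper_force: 45.1
```

>>> {"fn": "servo_tool", "kwargs": {"series": [{"dx":0,"dy":0,"dz":0.002,"rx":0,"ry":0,"rz":0,"jaw":0.2},{"dx":0,"dy":0,"dz":0.002,"rx":0,"ry":0,"rz":0,"jaw":0.2},{"dx":0,"dy":0,"dz":0.001,"rx":0,"ry":0,"rz":0,"jaw":0.2},{"dx":0,"dy":0,"dz":0,"rx":0,"ry":0,"rz":0,"jaw":0.2}]}}

```text
t: 24.72
tcp_pos: [0.5012, 0.2031, 0.0961]
ee_rot: [0.0, 0.843, -0.538, 0.001]
wrist_force: [-0.2, -2.6, 7.1]
finger_gap: 0.0354
gripper_force: 46.0
```

>>> {"fn": "servo_tool", "kwargs": {"series": [{"dx":0,"dy":0,"dz":0.001,"rx":0,"ry":0,"rz":0,"jaw":0.2},{"dx":0,"dy":0,"dz":0.001,"rx":0,"ry":0,"rz":0,"jaw":0.2},{"dx":0,"dy":0,"dz":0,"rx":0,"ry":0,"rz":0,"jaw":0.2},{"dx":0,"dy":0,"dz":0,"rx":0,"ry":0,"rz":0,"jaw":0.2}]}}

```text
t: 25.05
tcp_pos: [0.5013, 0.2031, 0.0959]
ee_rot: [0.0, 0.843, -0.538, 0.002]
wrist_force: [-3.1, -6.8, 23.0]
finger_gap: 0.0355
gripper_force: 47.5
```

Solid stop at 98 mm: cap home. Release, lift and measure the tools and the insert again.

>>> {"fn": "servo_tool", "kwargs": {"series": [{"dx":0,"dy":0,"dz":-0.003,"rx":0,"ry":0,"rz":0,"jaw":0.2},{"dx":0,"dy":0,"dz":0,"rx":0,"ry":0,"rz":0,"jaw":0.8},{"dx":0,"dy":0,"dz":0,"rx":0,"ry":0,"rz":0,"jaw":0.8},{"dx":0,"dy":0,"dz":0,"rx":0,"ry":0,"rz":0,"jaw":0.8},{"dx":0,"dy":0,"dz":0,"rx":0,"ry":0,"rz":0,"jaw":0.8},{"dx":0,"dy":0,"dz":-0.03,"rx":0,"ry":0,"rz":0,"jaw":0.8},{"dx":0,"dy":0,"dz":-0.03,"rx":0,"ry":0,"rz":0,"jaw":0.8},{"dx":0,"dy":0,"dz":0,"rx":0,"ry":0,"rz":0,"jaw":0.8}]}}

```text
t: 25.72
tcp_pos: [0.5029, 0.2069, 0.1609]
ee_rot: [-0.004, 0.843, -0.537, 0.001]
wrist_force: [0.2, 1.7, 0.6]
finger_gap: 0.0683
gripper_force: 0.0
```

```bash
cat >> meas.py <<'E'
def big(m,w): return max(blobs(m.astype(np.uint8),*w),key=lambda q:q[0])
def tools(t):
    h=cv2.cvtColor(t,cv2.COLOR_RGB2HSV);H,S,V=[h[:,:,i].astype(int) for i in range(3)]
    try:
        q=big((H>100)&(H<125)&(S>120)&(V>50),(270,190,375,300)); c,a,s,u,m=line('top',q[3],.018); a=a*np.sign(a[1])
        print('bar n',q[0],q[1],'c',c,'ang',np.degrees(np.arctan2(a[1],a[0])),'s',s,'from end', c+a*(s[0] if a@[0,1]>0 else -s[1])+.07*a)
        q=big((S<70)&(V>100),(270,195,345,250)); cc=cv2.minEnclosingCircle(np.argwhere(q[3])[:,::-1].astype(np.float32)); print('dial',cc,plane('top',cc[0],.018)[0],'centre',plane('top',cc[0],.018)[0][:2]-.0475*a)
    except ValueError: print('no gauge')
    try:
        q=big((H>20)&(H<33)&(S>130)&(V>100),(270,240,375,300)); print('handles',q[:3])
        q=big(((S<75)&(V>90))|((H>20)&(H<33)&(S>130)&(V>100)),(280,240,375,300)); c,a,s,u,m=line('top',q[3],.014); print('pliers',q[0],c,np.degrees(np.arctan2(a[1],a[0])),s,u,m)
    except ValueError: print('no pliers')
    m=((H>100)&(H<125)&(S>120)&(V>60)).astype(np.uint8); ys,xs=np.nonzero(m[185:295,378:470]); P=plane('top',np.c_[xs+378,ys+185],.02)[:,:2]
    r=cv2.minAreaRect((P*1000).astype(np.float32)); print('insert',r, cv2.boxPoints(r).round(1).tolist())
E
python3 - <<'E'
from meas import *
say()
t=avg('top',6).astype(np.uint8); s=avg('side',3).astype(np.uint8); tools(t)
cv2.imwrite('pics/t2.png',np.hstack([crop(t,270,180,200,120,2.6),crop(s,245,190,80,94,3.3)[:312]])[:,:,::-1])
E
```

```text
t25.72 tcp [0.5029 0.2069 0.1609] x [ 0.4226 -0.9063 -0.0027] z [ 0.0061  0.0058 -1.    ] F [0.1599 1.714  0.5505] T [-0.0112  0.0244  0.0051] gap 0.0683 gf 0.0 q [ 0.0379  0.7975 -0.9002  1.8551  0.804   0.8911  2.3214]
no gauge
handles (np.int32(20), array([332.7 , 269.55]), array([329, 267,   7,   5], dtype=int32))
pliers 367 [ 0.4417 -0.0117] 85.54916646265491 (np.float64(-0.049612795780147774), np.float64(0.053568038198153596)) (np.float64(-0.016984505789328978), np.float64(0.019344801510657098)) [ 0.4407 -0.0096]
insert ((518.52294921875, -355.48236083984375), (214.49195861816406, 58.986019134521484), 4.951027870178223) [[409.1000061035156, -335.3999938964844], [414.20001220703125, -394.1000061035156], [627.9000244140625, -375.6000061035156], [622.7999877929688, -316.79998779296875]]Traceback (most recent call last):
  File "<stdin>", line 4, in <module>
    return _nx.concatenate(arrs, 1, dtype=dtype, casting=casting)
           ~~~~~~~~~~~~~~~^^^^^^^^^^^^^^^^^^^^^^^^^^^^^^^^^^^^^^^
ValueError: all the input array dimensions except for the concatenation axis must match exactly, but along dimension 0, the array at index 0 has size 312 and the array at index 1 has size 310
```

The arm hides the tools from above, and my 14 picture views are used up, so from here I work from numbers. I'll swing the arm clear to measure.

>>> {"fn": "servo_tool", "kwargs": {"series": [{"dx":-0.0327,"dy":0.0078,"dz":0,"rx":0,"ry":0,"rz":0,"jaw":0.8},{"dx":-0.0327,"dy":0.0078,"dz":0,"rx":0,"ry":0,"rz":0,"jaw":0.8},{"dx":-0.0327,"dy":0.0078,"dz":0,"rx":0,"ry":0,"rz":0,"jaw":0.8},{"dx":-0.0327,"dy":0.0078,"dz":0,"rx":0,"ry":0,"rz":0,"jaw":0.8},{"dx":-0.0327,"dy":0.0078,"dz":0,"rx":0,"ry":0,"rz":0,"jaw":0.8},{"dx":-0.0327,"dy":0.0078,"dz":0,"rx":0,"ry":0,"rz":0,"jaw":0.8},{"dx":-0.0327,"dy":0.0078,"dz":0,"rx":0,"ry":0,"rz":0,"jaw":0.8},{"dx":-0.0327,"dy":0.0078,"dz":0,"rx":0,"ry":0,"rz":0,"jaw":0.8}]}}

```text
t: 26.83
tcp_pos: [0.3328, 0.4155, 0.1563]
ee_rot: [0.0, 0.843, -0.537, 0.0]
wrist_force: [0.1, 0.7, 0.6]
finger_gap: 0.0684
gripper_force: 0.0
```

>>> {"fn": "servo_tool", "kwargs": {"series": [{"dx":-0.0327,"dy":0.0078,"dz":0,"rx":0,"ry":0,"rz":0,"jaw":0.8},{"dx":-0.0327,"dy":0.0078,"dz":0,"rx":0,"ry":0,"rz":0,"jaw":0.8},{"dx":-0.0327,"dy":0.0078,"dz":0,"rx":0,"ry":0,"rz":0,"jaw":0.8},{"dx":-0.0327,"dy":0.0078,"dz":0,"rx":0,"ry":0,"rz":0,"jaw":0.8},{"dx":0,"dy":0,"dz":0,"rx":0,"ry":0,"rz":6.2,"jaw":0.8},{"dx":0,"dy":0,"dz":0,"rx":0,"ry":0,"rz":6.3,"jaw":0.8},{"dx":0,"dy":0,"dz":0,"rx":0,"ry":0,"rz":0,"jaw":0.8},{"dx":0,"dy":0,"dz":0,"rx":0,"ry":0,"rz":0,"jaw":0.8}]}}

```text
t: 27.5
tcp_pos: [0.2506, 0.5197, 0.1563]
ee_rot: [0.0, 0.781, -0.625, 0.0]
wrist_force: [0.3, -0.0, -0.1]
finger_gap: 0.0685
gripper_force: 0.0
```

```bash
python3 - <<'E'
from meas import *
say()
t=avg('top',6).astype(np.uint8); np.save('t2.npy',t); s=avg('side',3).astype(np.uint8); np.save('s2.npy',s); tools(t)
h=cv2.cvtColor(t,cv2.COLOR_RGB2HSV);H,S,V=[h[:,:,i].astype(int) for i in range(3)]
m=((H>100)&(H<125)&(S>120)&(V>60)).astype(np.uint8)
print('blue blobs',[(b[0],b[1]) for b in blobs(m,200,150,500,300,15)])
for n,im,w in(('top',t,(215,215,260,255)),('side',s,(260,190,310,235))):
    for b in blobs(red(cv2.cvtColor(im,cv2.COLOR_RGB2HSV),90),*w,20): print('cap',n,b[:3],plane(n,b[1],.113)[0])
# where else could a wooden/aluminium ring stick be?
m=((H>8)&(H<22)&(S>90)&(V>90)).astype(np.uint8); print('brownish',[(b[0],b[1].round(),b[2]) for b in blobs(m,60,95,540,400,25)])
E
```

```text
t27.50 tcp [0.2506 0.5197 0.1563] x [ 0.2189 -0.9757  0.0009] z [ 0.0004 -0.0008 -1.    ] F [ 0.3317 -0.0092 -0.1128] T [0.0168 0.0158 0.0048] gap 0.0685 gf 0.0 q [-0.764   0.8079 -0.7873  1.7545  0.7183  0.893   1.4901]
bar n 219 [337.7671 218.7123] c [ 0.5636 -0.0698] ang 102.75521556127805 s (np.float64(-0.04645542213182191), np.float64(0.04542302299908803)) from end [ 0.5584 -0.0468]
dial ((312.8900146484375, 223.55999755859375), 9.02592945098877) [ 0.5495 -0.0019  0.018 ] centre [ 0.56   -0.0482]
handles (np.int32(94), array([339.734 , 269.0957]), array([329, 266,  20,   7], dtype=int32))
pliers 576 [ 0.4406 -0.0315] 86.63720764959469 (np.float64(-0.06650315617330457), np.float64(0.07580659271522945)) (np.float64(-0.022776203841375534), np.float64(0.02186629698218172)) [ 0.4413 -0.0269]
insert ((513.012451171875, -296.88348388671875), (214.78009033203125, 175.35641479492188), 5.569272994995117) [[397.6000061035156, -220.0], [414.6000061035156, -394.6000061035156], [628.4000244140625, -373.70001220703125], [611.4000244140625, -199.1999969482422]]
blue blobs [(np.int32(1185), array([445.8759, 237.5823])), (np.int32(1118), array([399.5179, 239.8417])), (np.int32(219), array([337.7671, 218.7123]))]
cap top (np.int32(344), array([234.5959, 234.5233]), array([225, 224,  21,  22], dtype=int32)) [0.5003 0.2008 0.113 ]
cap side (np.int32(259), array([283.4865, 221.0309]), array([274, 212,  20,  18], dtype=int32)) [0.4989 0.2087 0.113 ]
brownish [(np.int32(287), array([130., 114.]), array([114, 100,  27,  23], dtype=int32)), (np.int32(158), array([473., 108.]), array([458, 104,  29,   8], dtype=int32)), (np.int32(33), array([318., 149.]), array([309, 145,  19,   7], dtype=int32)), (np.int32(379), array([405., 152.]), array([377, 146,  60,  11], dtype=int32)), (np.int32(145), array([127., 233.]), array([117, 224,  21,  21], dtype=int32)), (np.int32(140), array([529., 392.]), array([522, 384,  14,  16], dtype=int32))]
```

Findings:
- The gauge has been knocked about 47 mm. It is now near (0.5592, -0.0475) at 102.75°.
- The cap sits right on the nose.
- The insert is centred at about (0.513, -0.297), with its x axis at 95.6°.

Joint 7 is heading for its limit, so I'll turn the tool a half turn first.

>>> {"fn": "servo_tool", "kwargs": {"series": [{"dx":0,"dy":0,"dz":0,"rx":0,"ry":0,"rz":6.93,"jaw":0.6},{"dx":0,"dy":0,"dz":0,"rx":0,"ry":0,"rz":6.93,"jaw":0.6},{"dx":0,"dy":0,"dz":0,"rx":0,"ry":0,"rz":6.93,"jaw":0.6},{"dx":0,"dy":0,"dz":0,"rx":0,"ry":0,"rz":6.93,"jaw":0.6},{"dx":0,"dy":0,"dz":0,"rx":0,"ry":0,"rz":6.93,"jaw":0.6},{"dx":0,"dy":0,"dz":0,"rx":0,"ry":0,"rz":6.93,"jaw":0.6},{"dx":0,"dy":0,"dz":0,"rx":0,"ry":0,"rz":6.93,"jaw":0.6},{"dx":0,"dy":0,"dz":0,"rx":0,"ry":0,"rz":6.93,"jaw":0.6}]}}

```text
t: 28.62
tcp_pos: [0.2504, 0.52, 0.1567]
ee_rot: [0.0, -0.396, 0.918, 0.0]
wrist_force: [-0.4, -0.3, 0.0]
finger_gap: 0.0513
gripper_force: 0.0
```

>>> {"fn": "servo_tool", "kwargs": {"series": [{"dx":0,"dy":0,"dz":0,"rx":0,"ry":0,"rz":6.93,"jaw":0.6},{"dx":0,"dy":0,"dz":0,"rx":0,"ry":0,"rz":6.93,"jaw":0.6},{"dx":0,"dy":0,"dz":0,"rx":0,"ry":0,"rz":6.93,"jaw":0.6},{"dx":0,"dy":0,"dz":0,"rx":0,"ry":0,"rz":6.93,"jaw":0.6},{"dx":0,"dy":0,"dz":0,"rx":0,"ry":0,"rz":6.93,"jaw":0.6},{"dx":0,"dy":0,"dz":0,"rx":0,"ry":0,"rz":6.93,"jaw":0.6},{"dx":0,"dy":0,"dz":0,"rx":0,"ry":0,"rz":6.93,"jaw":0.6},{"dx":0,"dy":0,"dz":0,"rx":0,"ry":0,"rz":6.93,"jaw":0.6}]}}

```text
t: 29.28
tcp_pos: [0.2503, 0.5201, 0.1567]
ee_rot: [-0.0, 0.076, 0.997, 0.0]
wrist_force: [-0.9, 0.2, 0.0]
finger_gap: 0.0514
gripper_force: 0.0
```

>>> {"fn": "servo_tool", "kwargs": {"series": [{"dx":0,"dy":0,"dz":0,"rx":0,"ry":0,"rz":6.93,"jaw":0.6},{"dx":0,"dy":0,"dz":0,"rx":0,"ry":0,"rz":6.93,"jaw":0.6},{"dx":0,"dy":0,"dz":0,"rx":0,"ry":0,"rz":6.93,"jaw":0.6},{"dx":0,"dy":0,"dz":0,"rx":0,"ry":0,"rz":6.93,"jaw":0.6},{"dx":0,"dy":0,"dz":0,"rx":0,"ry":0,"rz":6.93,"jaw":0.6},{"dx":0,"dy":0,"dz":0,"rx":0,"ry":0,"rz":6.93,"jaw":0.6},{"dx":0,"dy":0,"dz":0,"rx":0,"ry":0,"rz":6.93,"jaw":0.6},{"dx":0,"dy":0,"dz":0,"rx":0,"ry":0,"rz":6.93,"jaw":0.6}]}}

```text
t: 29.95
tcp_pos: [0.2501, 0.5201, 0.1566]
ee_rot: [-0.0, 0.531, 0.847, -0.0]
wrist_force: [0.5, 0.3, -0.0]
finger_gap: 0.0515
gripper_force: 0.0
```

>>> {"fn": "servo_tool", "kwargs": {"series": [{"dx":0,"dy":0,"dz":0,"rx":0,"ry":0,"rz":6.9,"jaw":0.6},{"dx":0,"dy":0,"dz":0,"rx":0,"ry":0,"rz":6.7,"jaw":0.6},{"dx":0,"dy":0,"dz":0,"rx":0,"ry":0,"rz":0,"jaw":0.6},{"dx":0,"dy":0,"dz":0,"rx":0,"ry":0,"rz":0,"jaw":0.6}]}}

```text
t: 30.28
tcp_pos: [0.2501, 0.5201, 0.1565]
ee_rot: [0.0, 0.624, 0.781, -0.0]
wrist_force: [0.0, -0.2, -0.5]
finger_gap: 0.0513
gripper_force: 0.0
```

```bash
python3 - <<'E'
from meas import *
say(); go(.5592,-.0462,.1563,12.75)
s=np.load('s2.npy')
h=cv2.cvtColor(s,cv2.COLOR_RGB2HSV);H,S,V=[h[:,:,i].astype(int) for i in range(3)]
for v in(60,110,140):
    m=((H>100)&(H<125)&(S>120)&(V>v)).astype(np.uint8); ys,xs=np.nonzero(m[150:195,262:340]); P=plane('side',np.c_[xs+262,ys+150],.02)[:,:2]
    r=cv2.minAreaRect((P*1000).astype(np.float32)); print('insert side',v,len(xs),r)
m=((H>20)&(H<33)&(S>130)&(V>100)).astype(np.uint8); print([(b[0],b[1],plane('side',b[1],.018)[0][:2]) for b in blobs(m,270,190,340,240)])
t=np.load('t2.npy');h=cv2.cvtColor(t,cv2.COLOR_RGB2HSV);H,S,V=[h[:,:,i].astype(int) for i in range(3)]
m=((H>20)&(H<33)&(S>130)&(V>100)).astype(np.uint8); print([(b[0],b[1],plane('top',b[1],.018)[0][:2]) for b in blobs(m,280,240,375,300)])
E
```

```text
t30.28 tcp [0.2501 0.5201 0.1565] x [-0.2211  0.9752 -0.0001] z [-0.     -0.0001 -1.    ] F [ 0.0166 -0.2102 -0.4539] T [0.0281 0.0661 0.0114] gap 0.0513 gf 0.0 q [-1.2565  0.7032  0.0926  1.7811 -0.0974  0.6619 -0.8859]
shift mm [-620.5876  176.1978    0.3024] tooly 12.77 rz 0.024333858587198165
insert side 60 690 ((504.6976318359375, -240.24745178222656), (212.53770446777344, 281.03106689453125), 5.678438186645508)
insert side 110 635 ((504.6976318359375, -240.24745178222656), (212.53770446777344, 281.03106689453125), 5.678438186645508)
insert side 140 572 ((504.87115478515625, -240.23019409179688), (212.18896484375, 281.03106689453125), 5.678438186645508)
[(np.int32(21), array([309.9524, 202.381 ]), array([ 0.4485, -0.0627])), (np.int32(25), array([317.4 , 203.68]), array([ 0.4235, -0.0589]))]
[(np.int32(85), array([340.2353, 260.4   ]), array([ 0.45 , -0.074])), (np.int32(94), array([339.734 , 269.0957]), array([ 0.4269, -0.0721]))]
```

>>> {"fn": "servo_tool", "kwargs": {"series": [{"dx":-0.0345,"dy":0.0098,"dz":0,"rx":0,"ry":0,"rz":0,"jaw":0.6},{"dx":-0.0345,"dy":0.0098,"dz":0,"rx":0,"ry":0,"rz":0,"jaw":0.6},{"dx":-0.0345,"dy":0.0098,"dz":0,"rx":0,"ry":0,"rz":0,"jaw":0.6},{"dx":-0.0345,"dy":0.0098,"dz":0,"rx":0,"ry":0,"rz":0,"jaw":0.6},{"dx":-0.0345,"dy":0.0098,"dz":0,"rx":0,"ry":0,"rz":0,"jaw":0.6},{"dx":-0.0345,"dy":0.0098,"dz":0,"rx":0,"ry":0,"rz":0,"jaw":0.6}]}}

```text
t: 30.78
tcp_pos: [0.3534, 0.3294, 0.1568]
ee_rot: [-0.0, 0.624, 0.781, 0.0]
wrist_force: [1.5, 0.0, 0.1]
finger_gap: 0.0512
gripper_force: 0.0
```

>>> {"fn": "servo_tool", "kwargs": {"series": [{"dx":-0.0345,"dy":0.0098,"dz":0,"rx":0,"ry":0,"rz":0,"jaw":0.6},{"dx":-0.0345,"dy":0.0098,"dz":0,"rx":0,"ry":0,"rz":0,"jaw":0.6},{"dx":-0.0345,"dy":0.0098,"dz":0,"rx":0,"ry":0,"rz":0,"jaw":0.6},{"dx":-0.0345,"dy":0.0098,"dz":0,"rx":0,"ry":0,"rz":0,"jaw":0.6},{"dx":-0.0345,"dy":0.0098,"dz":0,"rx":0,"ry":0,"rz":0,"jaw":0.6},{"dx":-0.0345,"dy":0.0098,"dz":0,"rx":0,"ry":0,"rz":0,"jaw":0.6}]}}

```text
t: 31.28
tcp_pos: [0.456, 0.1399, 0.1567]
ee_rot: [-0.0, 0.624, 0.781, 0.0]
wrist_force: [0.5, 0.1, -0.1]
finger_gap: 0.051
gripper_force: 0.0
```

>>> {"fn": "servo_tool", "kwargs": {"series": [{"dx":-0.0345,"dy":0.0098,"dz":0,"rx":0,"ry":0,"rz":0,"jaw":0.6},{"dx":-0.0345,"dy":0.0098,"dz":0,"rx":0,"ry":0,"rz":0,"jaw":0.6},{"dx":-0.0345,"dy":0.0098,"dz":0,"rx":0,"ry":0,"rz":0,"jaw":0.6},{"dx":-0.0345,"dy":0.0098,"dz":0,"rx":0,"ry":0,"rz":0,"jaw":0.6},{"dx":-0.0345,"dy":0.0098,"dz":0,"rx":0,"ry":0,"rz":0,"jaw":0.6},{"dx":-0.0345,"dy":0.0098,"dz":0,"rx":0,"ry":0,"rz":0,"jaw":0.6},{"dx":0,"dy":0,"dz":0,"rx":0,"ry":0,"rz":0,"jaw":0.6},{"dx":0,"dy":0,"dz":0,"rx":0,"ry":0,"rz":0,"jaw":0.6}]}}

```text
t: 31.95
tcp_pos: [0.5583, -0.051, 0.1565]
ee_rot: [0.001, 0.627, 0.779, -0.0]
wrist_force: [-1.6, 1.3, -0.8]
finger_gap: 0.0512
gripper_force: 0.0
```

```bash
python3 - <<'E'
from meas import *
say(); go(.5592,-.0462,-.0115,12.75)
t=vision.get_image('top');h=cv2.cvtColor(t,cv2.COLOR_RGB2HSV);H,S,V=[h[:,:,i].astype(int) for i in range(3)]
m=((H>100)&(H<125)&(S>120)&(V>60)).astype(np.uint8); print('blue',[(b[0],b[1],b[2]) for b in blobs(m,200,150,500,300,8)])
E
```

```text
t31.95 tcp [ 0.5583 -0.051   0.1565] x [-0.2148  0.9767 -0.0011] z [ 0.001  -0.0009 -1.    ] F [-1.5944  1.3216 -0.8274] T [0.0727 0.0229 0.0028] gap 0.0512 gf 0.0 q [ 0.0578  0.6811 -0.0828  1.8262  0.0892  0.6369  0.1381]
shift mm [  4.6279   1.7556 168.0042] tooly 12.40 rz -0.3482146279771854
blue [(np.int32(199), array([443.5075, 204.9095]), array([434, 197,  18,  20], dtype=int32)), (np.int32(8), array([353.5, 215. ]), array([353, 213,   2,   5], dtype=int32)), (np.int32(113), array([330.2655, 220.3717]), array([322, 216,  19,  10], dtype=int32))]
```

>>> {"fn": "servo_tool", "kwargs": {"series": [{"dx":0,"dy":0,"dz":0.028,"rx":0,"ry":0,"rz":0,"jaw":0.6},{"dx":0,"dy":0,"dz":0.028,"rx":0,"ry":0,"rz":0,"jaw":0.6},{"dx":0,"dy":0,"dz":0.028,"rx":0,"ry":0,"rz":0,"jaw":0.6},{"dx":0,"dy":0,"dz":0.028,"rx":0,"ry":0,"rz":0,"jaw":0.6},{"dx":0,"dy":0,"dz":0.018,"rx":0,"ry":0,"rz":0,"jaw":0.6},{"dx":0,"dy":0,"dz":0,"rx":0,"ry":0,"rz":0,"jaw":0.6},{"dx":0,"dy":0,"dz":0,"rx":0,"ry":0,"rz":0,"jaw":0.6},{"dx":0,"dy":0,"dz":0,"rx":0,"ry":0,"rz":0,"jaw":0.6}]}}

```text
t: 32.67
tcp_pos: [0.5582, -0.0467, 0.0277]
ee_rot: [0.0, 0.625, 0.781, 0.001]
wrist_force: [-0.2, 0.2, 0.2]
finger_gap: 0.0514
gripper_force: 0.0
```

```bash
python3 - <<'E'
from meas import *
say(); go(.5592,-.0462,-.0115,12.75)
E
```

```text
t32.67 tcp [ 0.5582 -0.0467  0.0277] x [-0.2193  0.9757  0.0004] z [ 0.0015  0.0007 -1.    ] F [-0.2133  0.189   0.1753] T [-0.0194  0.0245  0.021 ] gap 0.0514 gf 0.0 q [ 0.0334  0.8905 -0.0541  1.8947  0.1181  0.3579  0.1098]
shift mm [ 0.2793  1.0189 39.2119] tooly 12.67 rz -0.08239175386424336
```

>>> {"fn": "servo_tool", "kwargs": {"series": [{"dx":0,"dy":0.001,"dz":0.014,"rx":0,"ry":0,"rz":0,"jaw":0.6},{"dx":0,"dy":0,"dz":0.014,"rx":0,"ry":0,"rz":0,"jaw":0.6},{"dx":0,"dy":0,"dz":0.009,"rx":0,"ry":0,"rz":0,"jaw":0.6},{"dx":0,"dy":0,"dz":0,"rx":0,"ry":0,"rz":0,"jaw":0.6},{"dx":0,"dy":0,"dz":0,"rx":0,"ry":0,"rz":0,"jaw":0.6}]}}

```text
t: 33.08
tcp_pos: [0.5589, -0.0475, -0.0097]
ee_rot: [0.0, 0.625, 0.78, 0.0]
wrist_force: [-0.1, 0.5, 1.3]
finger_gap: 0.0514
gripper_force: 0.0
```

>>> {"fn": "servo_tool", "kwargs": {"series": [{"dx":0,"dy":0,"dz":0,"rx":0,"ry":0,"rz":0,"jaw":0.05},{"dx":0,"dy":0,"dz":0,"rx":0,"ry":0,"rz":0,"jaw":0.05},{"dx":0,"dy":0,"dz":0,"rx":0,"ry":0,"rz":0,"jaw":0.05},{"dx":0,"dy":0,"dz":0,"rx":0,"ry":0,"rz":0,"jaw":0.05},{"dx":0,"dy":0,"dz":0,"rx":0,"ry":0,"rz":0,"jaw":0.05},{"dx":0,"dy":0,"dz":0,"rx":0,"ry":0,"rz":0,"jaw":0.05},{"dx":0,"dy":0,"dz":0,"rx":0,"ry":0,"rz":0,"jaw":0.05},{"dx":0,"dy":0,"dz":0,"rx":0,"ry":0,"rz":0,"jaw":0.05}], "force": 45}}

```text
t: 33.75
tcp_pos: [0.5593, -0.0477, -0.0094]
ee_rot: [0.001, 0.626, 0.78, 0.0]
wrist_force: [-1.6, -0.4, 5.6]
finger_gap: 0.0169
gripper_force: 45.2
```

```bash
python3 - <<'E'
from meas import *
say(); go(.5592,-.0462,-.0115,12.75)
t=avg('top',4).astype(np.uint8);h=cv2.cvtColor(t,cv2.COLOR_RGB2HSV);H,S,V=[h[:,:,i].astype(int) for i in range(3)]
m=((H>100)&(H<125)&(S>120)&(V>60)).astype(np.uint8); print('blue',[(b[0],b[1],b[2]) for b in blobs(m,280,150,378,300,8)])
s=avg('side',4).astype(np.uint8);h=cv2.cvtColor(s,cv2.COLOR_RGB2HSV);H,S,V=[h[:,:,i].astype(int) for i in range(3)]
print('dial side',[(b[0],b[1],b[2],plane('side',b[1],.018)[0][:2]) for b in blobs(((S<60)&(V>140)).astype(np.uint8),240,180,305,225,8)])
E
```

```text
t33.75 tcp [ 0.5593 -0.0477 -0.0094] x [-0.2172  0.9761 -0.0003] z [ 0.0016  0.     -1.    ] F [-1.5595 -0.4228  5.6312] T [0.0602 0.1373 0.0294] gap 0.0169 gf 45.2 q [ 0.0282  0.9572 -0.0432  1.8942  0.1232  0.2911  0.1042]
shift mm [1.4662 0.2613 2.0519] tooly 12.54 rz -0.207643902736109
blue [(np.int32(23), array([323.7391, 221.8696]), array([322, 219,   5,   6], dtype=int32))]
dial side [(np.int32(71), array([277.507 , 209.6901]), array([272, 207,  13,   7], dtype=int32), array([0.5469, 0.003 ]))]
```

Gauge gripped. Lift, carry to the middle cutout and turn it 7.1° to match the insert.

>>> {"fn": "servo_tool", "kwargs": {"series": [{"dx":0,"dy":0,"dz":-0.02,"rx":0,"ry":0,"rz":0,"jaw":0.05},{"dx":0,"dy":0,"dz":-0.03,"rx":0,"ry":0,"rz":0,"jaw":0.05},{"dx":0,"dy":0,"dz":-0.03,"rx":0,"ry":0,"rz":0,"jaw":0.05},{"dx":0,"dy":0,"dz":0,"rx":0,"ry":0,"rz":0,"jaw":0.05}]}}

```text
t: 34.48
tcp_pos: [0.562, -0.048, 0.0744]
ee_rot: [0.003, 0.626, 0.78, 0.003]
wrist_force: [1.3, -0.1, -1.4]
finger_gap: 0.0164
gripper_force: 44.4
```

>>> {"fn": "servo_tool", "kwargs": {"series": [{"dx":-0.0292,"dy":-0.0124,"dz":0,"rx":0,"ry":0,"rz":0,"jaw":0.05},{"dx":-0.0292,"dy":-0.0124,"dz":0,"rx":0,"ry":0,"rz":0,"jaw":0.05},{"dx":-0.0292,"dy":-0.0124,"dz":0,"rx":0,"ry":0,"rz":0,"jaw":0.05},{"dx":-0.0292,"dy":-0.0124,"dz":0,"rx":0,"ry":0,"rz":0,"jaw":0.05},{"dx":-0.0292,"dy":-0.0124,"dz":0,"rx":0,"ry":0,"rz":0,"jaw":0.05},{"dx":-0.0292,"dy":-0.0124,"dz":0,"rx":0,"ry":0,"rz":0,"jaw":0.05},{"dx":-0.0292,"dy":-0.0124,"dz":0,"rx":0,"ry":0,"rz":0,"jaw":0.05},{"dx":-0.0292,"dy":-0.0124,"dz":0,"rx":0,"ry":0,"rz":0,"jaw":0.05}]}}

```text
t: 35.15
tcp_pos: [0.5115, -0.2986, 0.0691]
ee_rot: [-0.0, 0.626, 0.78, -0.0]
wrist_force: [0.5, -0.5, -1.7]
finger_gap: 0.0167
gripper_force: 44.4
```

>>> {"fn": "servo_tool", "kwargs": {"series": [{"dx":0,"dy":0,"dz":0,"rx":0,"ry":0,"rz":3.6,"jaw":0.05},{"dx":0,"dy":0,"dz":0,"rx":0,"ry":0,"rz":3.5,"jaw":0.05},{"dx":0,"dy":0,"dz":0,"rx":0,"ry":0,"rz":0,"jaw":0.05},{"dx":0,"dy":0,"dz":0,"rx":0,"ry":0,"rz":0,"jaw":0.05},{"dx":0,"dy":0,"dz":0,"rx":0,"ry":0,"rz":0,"jaw":0.05},{"dx":0,"dy":0,"dz":0,"rx":0,"ry":0,"rz":0,"jaw":0.05}]}}

```text
t: 35.65
tcp_pos: [0.5126, -0.2965, 0.0694]
ee_rot: [-0.0, 0.672, 0.741, 0.0]
wrist_force: [-0.2, 0.5, -1.4]
finger_gap: 0.0165
gripper_force: 44.4
```

```bash
python3 - <<'E'
from meas import *
say(); go(.5131,-.2971,.02,5.57)
t=avg('top',4).astype(np.uint8);np.save('t3.npy',t);h=cv2.cvtColor(t,cv2.COLOR_RGB2HSV);H,S,V=[h[:,:,i].astype(int) for i in range(3)]
for b in blobs(((S<60)&(V>140)).astype(np.uint8),340,180,480,300,20): print('white',b[0],b[1],b[2],plane('top',b[1],.098)[0])
s=avg('side',4).astype(np.uint8);np.save('s3.npy',s);h=cv2.cvtColor(s,cv2.COLOR_RGB2HSV);H,S,V=[h[:,:,i].astype(int) for i in range(3)]
for b in blobs(((S<60)&(V>140)).astype(np.uint8),240,120,350,225,20): print('white side',b[0],b[1],b[2],plane('side',b[1],.098)[0])
E
```

```text
t35.65 tcp [ 0.5126 -0.2965  0.0694] x [-0.097   0.9953  0.0005] z [-0.0002  0.0005 -1.    ] F [-0.1593  0.5417 -1.4143] T [ 0.0025  0.0206 -0.034 ] gap 0.0165 gf 44.4 q [ 0.51    0.8469 -0.1106  1.7809  0.1656  0.5233  0.39  ]
shift mm [-0.6404  0.4753 49.4275] tooly 5.57 rz -0.001750728428632442
white 203 [419.7488 209.3941] [409 203  21  14] [ 0.5727 -0.2695  0.098 ]
white 221 [413.2805 233.7195] [405 225  17  18] [ 0.5094 -0.2492  0.098 ]
white 37 [448.4865 261.2703] [447 256   5  11] [ 0.4405 -0.3328  0.098 ]
white side 40 [241.25  139.675] [240 135   5  14] [ 0.7497 -0.355   0.098 ]
white side 57 [300.0351 156.6667] [294 154  13   6] [ 0.506  -0.2421  0.098 ]
white side 43 [280.8605 169.3953] [274 166  13   9] [ 0.5579 -0.127   0.098 ]
white side 104 [310.7596 212.625 ] [307 205  10  16] [0.4325 0.1288 0.098 ]
```

The dial in hand is at top view (413,233.5), within about 1.5 mm of expected. Lowering to just above the insert.

>>> {"fn": "servo_tool", "kwargs": {"series": [{"dx":0,"dy":0,"dz":0.02,"rx":0,"ry":0,"rz":0,"jaw":0.05},{"dx":0,"dy":0,"dz":0.02,"rx":0,"ry":0,"rz":0,"jaw":0.05},{"dx":0,"dy":0,"dz":0.012,"rx":0,"ry":0,"rz":0,"jaw":0.05},{"dx":0,"dy":0,"dz":0.003,"rx":0,"ry":0,"rz":0,"jaw":0.05},{"dx":0,"dy":0,"dz":0,"rx":0,"ry":0,"rz":0,"jaw":0.05},{"dx":0,"dy":0,"dz":0,"rx":0,"ry":0,"rz":0,"jaw":0.05}]}}

```text
t: 36.55
tcp_pos: [0.5129, -0.2974, 0.015]
ee_rot: [0.0, 0.673, 0.74, 0.0]
wrist_force: [-0.2, -0.5, -1.4]
finger_gap: 0.017
gripper_force: 44.4
```

>>> {"fn": "servo_tool", "kwargs": {"series": [{"dx":0,"dy":0,"dz":0.002,"rx":0,"ry":0,"rz":0,"jaw":0.05},{"dx":0,"dy":0,"dz":0.002,"rx":0,"ry":0,"rz":0,"jaw":0.05},{"dx":0,"dy":0,"dz":0,"rx":0,"ry":0,"rz":0,"jaw":0.05}]}}

```text
t: 36.8
tcp_pos: [0.5127, -0.2974, 0.0109]
ee_rot: [0.0, 0.673, 0.74, 0.0]
wrist_force: [-0.3, 0.2, -0.9]
finger_gap: 0.0166
gripper_force: 44.4
```

>>> {"fn": "servo_tool", "kwargs": {"series": [{"dx":0,"dy":0,"dz":0.001,"rx":0,"ry":0,"rz":0,"jaw":0.05},{"dx":0,"dy":0,"dz":0.001,"rx":0,"ry":0,"rz":0,"jaw":0.05},{"dx":0,"dy":0,"dz":0,"rx":0,"ry":0,"rz":0,"jaw":0.05}]}}

```text
t: 37.05
tcp_pos: [0.5124, -0.2972, 0.0085]
ee_rot: [-0.0, 0.673, 0.74, 0.0]
wrist_force: [0.8, -0.2, -2.1]
finger_gap: 0.0164
gripper_force: 44.4
```

```bash
python3 - <<'E'
from meas import *
say(); go(.5131,-.2971,.02,5.57)
E
```

```text
t37.05 tcp [ 0.5124 -0.2972  0.0085] x [-0.0949  0.9955  0.0001] z [-0.0001  0.0001 -1.    ] F [ 0.7828 -0.2211 -2.1101] T [-0.0109  0.0158 -0.024 ] gap 0.0164 gf 44.4 q [ 0.4982  0.9459 -0.0885  1.7947  0.1811  0.4089  0.3749]
shift mm [  0.0387   0.6693 -11.5029] tooly 5.45 rz -0.12305807726890805
```

Underside is at about 18 mm with no contact, so it has entered the cutout. Pushing home.

>>> {"fn": "servo_tool", "kwargs": {"series": [{"dx":0,"dy":0,"dz":0.002,"rx":0,"ry":0,"rz":0,"jaw":0.05},{"dx":0,"dy":0,"dz":0.001,"rx":0,"ry":0,"rz":0,"jaw":0.05},{"dx":0,"dy":0,"dz":0.001,"rx":0,"ry":0,"rz":0,"jaw":0.05},{"dx":0,"dy":0,"dz":0,"rx":0,"ry":0,"rz":0,"jaw":0.05}]}}

```text
t: 37.38
tcp_pos: [0.5124, -0.2975, 0.0046]
ee_rot: [0.0, 0.673, 0.74, -0.0]
wrist_force: [-0.5, -0.2, 1.4]
finger_gap: 0.0167
gripper_force: 44.7
```

>>> {"fn": "servo_tool", "kwargs": {"series": [{"dx":0,"dy":0,"dz":0.002,"rx":0,"ry":0,"rz":0,"jaw":0.05},{"dx":0,"dy":0,"dz":0.002,"rx":0,"ry":0,"rz":0,"jaw":0.05},{"dx":0,"dy":0,"dz":0,"rx":0,"ry":0,"rz":0,"jaw":0.05}]}}

```text
t: 37.63
tcp_pos: [0.5122, -0.2974, -0.0001]
ee_rot: [-0.0, 0.673, 0.74, -0.0]
wrist_force: [-0.5, -1.3, -2.0]
finger_gap: 0.0164
gripper_force: 44.3
```

>>> {"fn": "servo_tool", "kwargs": {"series": [{"dx":0,"dy":0,"dz":0.002,"rx":0,"ry":0,"rz":0,"jaw":0.05},{"dx":0,"dy":0,"dz":0.001,"rx":0,"ry":0,"rz":0,"jaw":0.05},{"dx":0,"dy":0,"dz":0,"rx":0,"ry":0,"rz":0,"jaw":0.05}]}}

```text
t: 37.88
tcp_pos: [0.5123, -0.2972, -0.0029]
ee_rot: [-0.0, 0.673, 0.74, -0.0]
wrist_force: [-0.9, -1.4, -1.3]
finger_gap: 0.0167
gripper_force: 44.4
```

>>> {"fn": "servo_tool", "kwargs": {"series": [{"dx":0,"dy":0,"dz":0.001,"rx":0,"ry":0,"rz":0,"jaw":0.05},{"dx":0,"dy":0,"dz":0.001,"rx":0,"ry":0,"rz":0,"jaw":0.05},{"dx":0,"dy":0,"dz":0,"rx":0,"ry":0,"rz":0,"jaw":0.05}]}}

```text
t: 38.13
tcp_pos: [0.5125, -0.2972, -0.0035]
ee_rot: [0.0, 0.673, 0.74, -0.0]
wrist_force: [-2.7, 0.3, 11.0]
finger_gap: 0.0166
gripper_force: 45.7
```

>>> {"fn": "servo_tool", "kwargs": {"series": [{"dx":0,"dy":0,"dz":0.001,"rx":0,"ry":0,"rz":0,"jaw":0.05},{"dx":0,"dy":0,"dz":0.001,"rx":0,"ry":0,"rz":0,"jaw":0.05},{"dx":0,"dy":0,"dz":0,"rx":0,"ry":0,"rz":0,"jaw":0.05}]}}

```text
t: 38.38
tcp_pos: [0.5125, -0.2973, -0.0035]
ee_rot: [0.0, 0.673, 0.74, -0.0]
wrist_force: [-5.4, 1.8, 25.7]
finger_gap: 0.0165
gripper_force: 47.7
```

Solid stop at TCP −3.5 mm, exactly 6 mm above bench reference: the gauge is on the cutout floor. Release, lift and re-measure the pliers.

>>> {"fn": "servo_tool", "kwargs": {"series": [{"dx":0,"dy":0,"dz":-0.0035,"rx":0,"ry":0,"rz":0,"jaw":0.5},{"dx":0,"dy":0,"dz":0,"rx":0,"ry":0,"rz":0,"jaw":0.5},{"dx":0,"dy":0,"dz":0,"rx":0,"ry":0,"rz":0,"jaw":0.5},{"dx":0,"dy":0,"dz":0,"rx":0,"ry":0,"rz":0,"jaw":0.5},{"dx":0,"dy":0,"dz":-0.02,"rx":0,"ry":0,"rz":0,"jaw":0.5},{"dx":0,"dy":0,"dz":-0.03,"rx":0,"ry":0,"rz":0,"jaw":0.5},{"dx":0,"dy":0,"dz":-0.03,"rx":0,"ry":0,"rz":0,"jaw":0.5},{"dx":0,"dy":0,"dz":0,"rx":0,"ry":0,"rz":0,"jaw":0.5}]}}

```text
t: 39.05
tcp_pos: [0.5158, -0.2988, 0.0816]
ee_rot: [0.004, 0.673, 0.74, 0.001]
wrist_force: [1.0, 0.1, 0.2]
finger_gap: 0.0431
gripper_force: 0.0
```

```bash
python3 - <<'E'
from meas import *
say()
t=avg('top',6).astype(np.uint8); np.save('t4.npy',t)
h=cv2.cvtColor(t,cv2.COLOR_RGB2HSV);H,S,V=[h[:,:,i].astype(int) for i in range(3)]
y=(H>20)&(H<33)&(S>130)&(V>100); print('handles',[(b[0],b[1]) for b in blobs(y.astype(np.uint8),270,240,390,300)])
q=big(((S<75)&(V>90))|y,(280,240,375,300))
for z in(.014,.018):
    c,a,s,u,m=line('top',q[3],z); print('pliers',q[0],q[2],c,np.degrees(np.arctan2(a[1],a[0]))%180,s,u,m); r=rectc('top',q[3],z); print(r)
for b in blobs(((S<60)&(V>140)).astype(np.uint8),390,210,440,260,20): print('white',b[0],b[1],b[2],plane('top',b[1],.024)[0])
E
```

```text
t39.05 tcp [ 0.5158 -0.2988  0.0816] x [-0.0946  0.9955 -0.0043] z [ 0.0078 -0.0035 -1.    ] F [1.0021 0.0854 0.19  ] T [-0.0421 -0.024  -0.0262] gap 0.0431 gf 0.0 q [ 0.513   0.8287 -0.1141  1.7734  0.1637  0.5401  0.3906]
handles [(np.int32(89), array([340.2247, 260.427 ])), (np.int32(100), array([339.65, 269.01]))]
pliers 576 [296 257  54  17] [ 0.4407 -0.0317] 86.78642550518099 (np.float64(-0.06636046764838913), np.float64(0.07590455021268654)) (np.float64(-0.019658337660057968), np.float64(0.021875836155164953)) [ 0.4398 -0.0268]
((439.3453674316406, -26.796043395996094), (142.0865020751953, 41.308509826660156), 87.35260772705078)
pliers 576 [296 257  54  17] [ 0.4402 -0.0313] 86.78642550518099 (np.float64(-0.06614591610907175), np.float64(0.07565914148266355)) (np.float64(-0.019594779840849574), np.float64(0.021805108891068195)) [ 0.4394 -0.0265]
((438.8851013183594, -26.409461975097656), (141.62713623046875, 41.17495346069336), 87.35260772705078)
white 84 [421.0952 212.2619] [413 210  18   7] [ 0.5824 -0.2959  0.024 ]
white 210 [405.9762 238.7238] [398 231  17  17] [ 0.5092 -0.2507  0.024 ]
```

The pliers are unmoved, at (0.4392, -0.0265) and 86.8°. Moving over them.

>>> {"fn": "servo_tool", "kwargs": {"series": [{"dx":0.0309,"dy":-0.0052,"dz":0,"rx":0,"ry":0,"rz":0,"jaw":0.6},{"dx":0.0309,"dy":-0.0052,"dz":0,"rx":0,"ry":0,"rz":0,"jaw":0.6},{"dx":0.0309,"dy":-0.0052,"dz":0,"rx":0,"ry":0,"rz":0,"jaw":0.6},{"dx":0.0309,"dy":-0.0052,"dz":0,"rx":0,"ry":0,"rz":0,"jaw":0.6},{"dx":0.0309,"dy":-0.0052,"dz":0,"rx":0,"ry":0,"rz":0,"jaw":0.6},{"dx":0.0309,"dy":-0.0052,"dz":0,"rx":0,"ry":0,"rz":0,"jaw":0.6},{"dx":0.0309,"dy":-0.0052,"dz":0,"rx":0,"ry":0,"rz":0,"jaw":0.6},{"dx":0.0309,"dy":-0.0052,"dz":0,"rx":0,"ry":0,"rz":0,"jaw":0.6}]}}

```text
t: 40.02
tcp_pos: [0.4465, -0.0538, 0.0763]
ee_rot: [-0.001, 0.673, 0.74, -0.001]
wrist_force: [1.0, 0.4, 0.5]
finger_gap: 0.0514
gripper_force: 0.0
```

>>> {"fn": "servo_tool", "kwargs": {"series": [{"dx":0.0309,"dy":-0.0052,"dz":0,"rx":0,"ry":0,"rz":0,"jaw":0.6},{"dx":0,"dy":0,"dz":0,"rx":0,"ry":0,"rz":4.3,"jaw":0.6},{"dx":0,"dy":0,"dz":0,"rx":0,"ry":0,"rz":4.2,"jaw":0.6},{"dx":0,"dy":0,"dz":0.03,"rx":0,"ry":0,"rz":0,"jaw":0.6},{"dx":0,"dy":0,"dz":0.02,"rx":0,"ry":0,"rz":0,"jaw":0.6},{"dx":0,"dy":0,"dz":0,"rx":0,"ry":0,"rz":0,"jaw":0.6},{"dx":0,"dy":0,"dz":0,"rx":0,"ry":0,"rz":0,"jaw":0.6},{"dx":0,"dy":0,"dz":0,"rx":0,"ry":0,"rz":0,"jaw":0.6}]}}

```text
t: 40.68
tcp_pos: [0.4395, -0.025, 0.0273]
ee_rot: [0.0, 0.726, 0.688, -0.0]
wrist_force: [-0.1, -0.5, 0.1]
finger_gap: 0.0514
gripper_force: 0.0
```

```bash
python3 - <<'E'
from meas import *
say(); go(.4392,-.0252,-.0115,-3.1)
E
```

```text
t40.68 tcp [ 0.4395 -0.025   0.0273] x [ 0.0534  0.9986 -0.0001] z [-0.     -0.0001 -1.    ] F [-0.1065 -0.537   0.0726] T [-0.025   0.0271 -0.0305] gap 0.0514 gf 0.0 q [-0.0494  0.8439  0.0021  2.249  -0.0301  0.0488 -0.0715]
shift mm [-0.2635 -0.3044 38.7894] tooly -3.06 rz 0.03610340154219216
```

Joint 6 is at 0.049, close to its 0.04 limit. I'll rise and make the half turn (+180°), which swings the elbow and should free joint 6.

>>> {"fn": "servo_tool", "kwargs": {"series": [{"dx":0,"dy":0,"dz":-0.025,"rx":0,"ry":0,"rz":0,"jaw":0.6},{"dx":0,"dy":0,"dz":-0.025,"rx":0,"ry":0,"rz":0,"jaw":0.6},{"dx":0,"dy":0,"dz":0,"rx":0,"ry":0,"rz":6.93,"jaw":0.6},{"dx":0,"dy":0,"dz":0,"rx":0,"ry":0,"rz":6.93,"jaw":0.6},{"dx":0,"dy":0,"dz":0,"rx":0,"ry":0,"rz":6.93,"jaw":0.6},{"dx":0,"dy":0,"dz":0,"rx":0,"ry":0,"rz":6.93,"jaw":0.6},{"dx":0,"dy":0,"dz":0,"rx":0,"ry":0,"rz":6.93,"jaw":0.6},{"dx":0,"dy":0,"dz":0,"rx":0,"ry":0,"rz":6.93,"jaw":0.6}]}}

```text
t: 41.35
tcp_pos: [0.4402, -0.0248, 0.0784]
ee_rot: [0.0, 0.924, 0.383, 0.001]
wrist_force: [-0.1, 0.0, -0.3]
finger_gap: 0.0514
gripper_force: 0.0
```

```bash
python3 -c "
from h import *
say()"
```

```text
t41.35 tcp [ 0.4402 -0.0248  0.0784] x [0.707  0.7072 0.0022] z [ 0.0026  0.0005 -1.    ] F [-0.1386  0.0134 -0.3374] T [-0.0477 -0.     -0.0196] gap 0.0514 gf 0.0 q [-0.1107  0.7347  0.1014  2.234  -0.3786  0.1858 -0.4481]
```

>>> {"fn": "servo_tool", "kwargs": {"series": [{"dx":0,"dy":0,"dz":0,"rx":0,"ry":0,"rz":6.93,"jaw":0.6},{"dx":0,"dy":0,"dz":0,"rx":0,"ry":0,"rz":6.93,"jaw":0.6},{"dx":0,"dy":0,"dz":0,"rx":0,"ry":0,"rz":6.93,"jaw":0.6},{"dx":0,"dy":0,"dz":0,"rx":0,"ry":0,"rz":6.93,"jaw":0.6},{"dx":0,"dy":0,"dz":0,"rx":0,"ry":0,"rz":6.93,"jaw":0.6},{"dx":0,"dy":0,"dz":0,"rx":0,"ry":0,"rz":6.93,"jaw":0.6}]}}

```text
t: 41.85
tcp_pos: [0.4402, -0.0247, 0.0783]
ee_rot: [-0.0, 1.0, 0.03, 0.001]
wrist_force: [-0.4, -0.3, -0.5]
finger_gap: 0.0513
gripper_force: 0.0
```

```bash
python3 -c "
from h import *
say()"
```

```text
t41.85 tcp [ 0.4402 -0.0247  0.0783] x [0.9982 0.0597 0.0027] z [ 0.0026  0.0009 -1.    ] F [-0.3591 -0.3018 -0.4629] T [-0.0158  0.0358  0.0183] gap 0.0513 gf 0.0 q [-0.1772  0.7462  0.2109  2.2372 -0.716   0.2195 -0.8287]
```

Joint 5 is nearing its −1 limit this way, so I'll turn back. Instead I'll tilt the hand a few degrees to free joint 6, nudge the pliers outward with loosely closed jaws, and grasp them upright there.

>>> {"fn": "servo_tool", "kwargs": {"series": [{"dx":0,"dy":0,"dz":0,"rx":0,"ry":0,"rz":-6.93,"jaw":0.6},{"dx":0,"dy":0,"dz":0,"rx":0,"ry":0,"rz":-6.93,"jaw":0.6},{"dx":0,"dy":0,"dz":0,"rx":0,"ry":0,"rz":-6.93,"jaw":0.6},{"dx":0,"dy":0,"dz":0,"rx":0,"ry":0,"rz":-6.93,"jaw":0.6},{"dx":0,"dy":0,"dz":0,"rx":0,"ry":0,"rz":-6.93,"jaw":0.6},{"dx":0,"dy":0,"dz":0,"rx":0,"ry":0,"rz":-6.93,"jaw":0.6},{"dx":0,"dy":0,"dz":0,"rx":0,"ry":0,"rz":-6.93,"jaw":0.6},{"dx":0,"dy":0,"dz":0,"rx":0,"ry":0,"rz":-6.93,"jaw":0.6}]}}

```text
t: 42.52
tcp_pos: [0.4401, -0.0249, 0.0784]
ee_rot: [0.0, 0.868, 0.497, 0.001]
wrist_force: [-0.9, -1.1, 0.4]
finger_gap: 0.0513
gripper_force: 0.0
```

>>> {"fn": "servo_tool", "kwargs": {"series": [{"dx":0,"dy":0,"dz":0,"rx":0,"ry":0,"rz":-6.93,"jaw":0.6},{"dx":0,"dy":0,"dz":0,"rx":0,"ry":0,"rz":-6.93,"jaw":0.6},{"dx":0,"dy":0,"dz":0,"rx":0,"ry":0,"rz":-6.93,"jaw":0.6},{"dx":0,"dy":0,"dz":0,"rx":0,"ry":0,"rz":-6.93,"jaw":0.6},{"dx":0,"dy":0,"dz":0,"rx":3,"ry":0,"rz":0,"jaw":0.6},{"dx":0,"dy":0,"dz":0,"rx":0,"ry":0,"rz":0,"jaw":0.6},{"dx":0,"dy":0,"dz":0,"rx":0,"ry":0,"rz":0,"jaw":0.6}]}}

```text
t: 43.1
tcp_pos: [0.4409, -0.0249, 0.0779]
ee_rot: [-0.018, 0.726, 0.687, -0.016]
wrist_force: [0.0, -1.6, 0.4]
finger_gap: 0.0507
gripper_force: 0.0
```

```bash
python3 -c "
from h import *
say(); go(.4392,-.0252,-.0115,-3.1)"
```

```text
t43.10 tcp [ 0.4409 -0.0249  0.0779] x [0.0543 0.9985 0.0003] z [-0.0482  0.003  -0.9988] F [ 0.023  -1.6069  0.426 ] T [ 0.0144 -0.0285  0.0143] gap 0.0507 gf 0.0 q [-0.0471  0.7391  0.0052  2.1783 -0.0316  0.2724 -0.0668]
shift mm [-0.3747  2.5897 89.4082] tooly -3.11 rz -0.010507417797924745
```

>>> {"fn": "servo_tool", "kwargs": {"series": [{"dx":0,"dy":0.001,"dz":0.02,"rx":0,"ry":0,"rz":0,"jaw":0.6},{"dx":0,"dy":0.001,"dz":0.02,"rx":0,"ry":0,"rz":0,"jaw":0.6},{"dx":0,"dy":0.001,"dz":0.015,"rx":0,"ry":0,"rz":0,"jaw":0.6},{"dx":0,"dy":0,"dz":0,"rx":0,"ry":0,"rz":0,"jaw":0.6},{"dx":0,"dy":0,"dz":0,"rx":0,"ry":0,"rz":0,"jaw":0.6}]}}

```text
t: 43.52
tcp_pos: [0.4388, -0.0249, 0.0221]
ee_rot: [-0.019, 0.726, 0.688, -0.018]
wrist_force: [0.4, -0.3, 0.9]
finger_gap: 0.0511
gripper_force: 0.0
```

```bash
python3 -c "
from h import *
say(); go(.4385,-.0252,-.005,-3.1)"
```

```text
t43.52 tcp [ 0.4388 -0.0249  0.0221] x [ 0.0535  0.9986 -0.0002] z [-0.0533  0.0027 -0.9986] F [ 0.3757 -0.3036  0.9024] T [-0.0014 -0.0456  0.0061] gap 0.0511 gf 0.0 q [-0.0437  0.8592 -0.001   2.1977 -0.0311  0.138  -0.0671]
shift mm [-0.3382  1.1986 27.0477] tooly -3.07 rz 0.029985146104692717
```

Joint 6 stays in range (0.138, falling to about 0.07 at the bottom). Down, close loosely, and drag outward 60 mm.

>>> {"fn": "servo_tool", "kwargs": {"series": [{"dx":0,"dy":0.0006,"dz":0.014,"rx":0,"ry":0,"rz":0,"jaw":0.6},{"dx":0,"dy":0.0006,"dz":0.012,"rx":0,"ry":0,"rz":0,"jaw":0.6},{"dx":0,"dy":0,"dz":0,"rx":0,"ry":0,"rz":0,"jaw":0.36},{"dx":0,"dy":0,"dz":0,"rx":0,"ry":0,"rz":0,"jaw":0.36},{"dx":0,"dy":0,"dz":0,"rx":0,"ry":0,"rz":0,"jaw":0.36},{"dx":0,"dy":0,"dz":0,"rx":0,"ry":0,"rz":0,"jaw":0.36}], "force": 20}}

```text
t: 44.02
tcp_pos: [0.4399, -0.0249, -0.003]
ee_rot: [-0.018, 0.726, 0.688, -0.017]
wrist_force: [-0.6, 0.4, 0.0]
finger_gap: 0.0309
gripper_force: 0.0
```

>>> {"fn": "servo_tool", "kwargs": {"series": [{"dx":0.0004,"dy":0.0075,"dz":-0.0004,"rx":0,"ry":0,"rz":0,"jaw":0.36},{"dx":0.0004,"dy":0.0075,"dz":-0.0004,"rx":0,"ry":0,"rz":0,"jaw":0.36},{"dx":0.0004,"dy":0.0075,"dz":-0.0004,"rx":0,"ry":0,"rz":0,"jaw":0.36},{"dx":0.0004,"dy":0.0075,"dz":-0.0004,"rx":0,"ry":0,"rz":0,"jaw":0.36},{"dx":0.0004,"dy":0.0075,"dz":-0.0004,"rx":0,"ry":0,"rz":0,"jaw":0.36},{"dx":0.0004,"dy":0.0075,"dz":-0.0004,"rx":0,"ry":0,"rz":0,"jaw":0.36},{"dx":0.0004,"dy":0.0075,"dz":-0.0004,"rx":0,"ry":0,"rz":0,"jaw":0.36},{"dx":0.0004,"dy":0.0075,"dz":-0.0004,"rx":0,"ry":0,"rz":0,"jaw":0.36}]}}

```text
t: 44.68
tcp_pos: [0.5003, -0.0248, -0.004]
ee_rot: [-0.019, 0.725, 0.688, -0.018]
wrist_force: [-2.0, 0.5, 2.6]
finger_gap: 0.031
gripper_force: 1.3
```

```bash
python3 -c "
from h import *
say()"
```

```text
t44.68 tcp [ 0.5003 -0.0248 -0.004 ] x [0.0533 0.9986 0.    ] z [-0.0526  0.0028 -0.9986] F [-1.9715  0.4794  2.6178] T [ 0.0264  0.5512 -0.034 ] gap 0.0310 gf 1.3 q [-0.0405  0.9301  0.0025  2.0202 -0.0283  0.2437 -0.0647]
```

Dragged to x ≈ 0.5. Open, untilt, lift, and step aside to measure the pliers afresh.

>>> {"fn": "servo_tool", "kwargs": {"series": [{"dx":0,"dy":0,"dz":0,"rx":0,"ry":0,"rz":0,"jaw":0.6},{"dx":0,"dy":-0.003,"dz":0,"rx":0,"ry":0,"rz":0,"jaw":0.6},{"dx":0,"dy":0,"dz":0,"rx":0,"ry":0,"rz":0,"jaw":0.6},{"dx":0,"dy":0,"dz":-0.02,"rx":0,"ry":0,"rz":0,"jaw":0.6},{"dx":0,"dy":0,"dz":-0.03,"rx":0,"ry":0,"rz":0,"jaw":0.6},{"dx":0,"dy":0,"dz":-0.03,"rx":-3,"ry":0,"rz":0,"jaw":0.6},{"dx":0,"dy":0,"dz":0,"rx":0,"ry":0,"rz":0,"jaw":0.6}]}}

```text
t: 45.27
tcp_pos: [0.5017, -0.0252, 0.0801]
ee_rot: [0.002, 0.726, 0.688, 0.002]
wrist_force: [-1.0, 0.5, 0.8]
finger_gap: 0.0517
gripper_force: 0.0
```

>>> {"fn": "servo_tool", "kwargs": {"series": [{"dx":-0.03,"dy":0,"dz":0,"rx":0,"ry":0,"rz":0,"jaw":0.6},{"dx":-0.03,"dy":0,"dz":0,"rx":0,"ry":0,"rz":0,"jaw":0.6},{"dx":-0.03,"dy":0,"dz":0,"rx":0,"ry":0,"rz":0,"jaw":0.6},{"dx":-0.03,"dy":0,"dz":0,"rx":0,"ry":0,"rz":0,"jaw":0.6},{"dx":-0.03,"dy":0,"dz":0,"rx":0,"ry":0,"rz":0,"jaw":0.6},{"dx":-0.03,"dy":0,"dz":0,"rx":0,"ry":0,"rz":0,"jaw":0.6},{"dx":-0.03,"dy":0,"dz":0,"rx":0,"ry":0,"rz":0,"jaw":0.6},{"dx":-0.03,"dy":0,"dz":0,"rx":0,"ry":0,"rz":0,"jaw":0.6}]}}

```text
t: 45.93
tcp_pos: [0.4872, -0.2658, 0.0756]
ee_rot: [-0.001, 0.726, 0.688, -0.0]
wrist_force: [0.7, 0.4, 0.2]
finger_gap: 0.0512
gripper_force: 0.0
```

```bash
cat >> meas.py <<'E'
def pliers(t,w=(280,215,378,300)):
    h=cv2.cvtColor(t,cv2.COLOR_RGB2HSV);H,S,V=[h[:,:,i].astype(int) for i in range(3)]
    y=(H>20)&(H<33)&(S>130)&(V>100); print('handles',[(b[0],b[1]) for b in blobs(y.astype(np.uint8),*w)])
    q=big(((S<75)&(V>90))|y,w); c,a,s,u,m=line('top',q[3],.018); print('pliers',q[0],q[2],c,np.degrees(np.arctan2(a[1],a[0]))%180,s,u,m, rectc('top',q[3],.018))
E
python3 - <<'E'
from meas import *
say()
t=avg('top',6).astype(np.uint8); pliers(t)
E
```

```text
t45.93 tcp [ 0.4872 -0.2658  0.0756] x [0.0533 0.9986 0.0006] z [-0.0009  0.0006 -1.    ] F [0.6883 0.3559 0.2337] T [ 0.0154 -0.0004 -0.0158] gap 0.0512 gf 0.0 q [ 0.4529  0.8049 -0.0618  1.8933  0.1025  0.4474  0.2643]
handles [(np.int32(85), array([341.1059, 240.7882])), (np.int32(99), array([338.7576, 249.0303]))]
pliers 564 [297 233  53  22] [ 0.4999 -0.0332] 77.8854952549926 (np.float64(-0.06634826506184109), np.float64(0.07654129657031955)) (np.float64(-0.02346786408520999), np.float64(0.02210178582669503)) [ 0.5017 -0.0284] ((500.77655029296875, -28.082763671875), (142.56231689453125, 45.46330261230469), 79.01358032226562)
```

The pliers are now at (0.5012, -0.0284) and about 78°. Moving over them, turning 9°, and descending part-way.

>>> {"fn": "servo_tool", "kwargs": {"series": [{"dx":0.0298,"dy":0.0001,"dz":0,"rx":0,"ry":0,"rz":0,"jaw":0.6},{"dx":0.0298,"dy":0.0001,"dz":0,"rx":0,"ry":0,"rz":0,"jaw":0.6},{"dx":0.0298,"dy":0.0001,"dz":0,"rx":0,"ry":0,"rz":0,"jaw":0.6},{"dx":0.0298,"dy":0.0001,"dz":0,"rx":0,"ry":0,"rz":0,"jaw":0.6},{"dx":0.0298,"dy":0.0001,"dz":0,"rx":0,"ry":0,"rz":0,"jaw":0.6},{"dx":0.0298,"dy":0.0001,"dz":0,"rx":0,"ry":0,"rz":0,"jaw":0.6},{"dx":0.0298,"dy":0.0001,"dz":0,"rx":0,"ry":0,"rz":0,"jaw":0.6},{"dx":0.0298,"dy":0.0001,"dz":0,"rx":0,"ry":0,"rz":0,"jaw":0.6}]}}

```text
t: 46.9
tcp_pos: [0.5009, -0.023, 0.076]
ee_rot: [-0.001, 0.725, 0.689, 0.0]
wrist_force: [0.2, -0.3, 0.8]
finger_gap: 0.0511
gripper_force: 0.0
```

>>> {"fn": "servo_tool", "kwargs": {"series": [{"dx":0,"dy":0,"dz":0,"rx":0,"ry":0,"rz":4.5,"jaw":0.6},{"dx":0,"dy":0,"dz":0.02,"rx":0,"ry":0,"rz":4.5,"jaw":0.6},{"dx":0,"dy":0,"dz":0.025,"rx":0,"ry":0,"rz":0,"jaw":0.6},{"dx":0,"dy":0,"dz":0,"rx":0,"ry":0,"rz":0,"jaw":0.6},{"dx":0,"dy":0,"dz":0,"rx":0,"ry":0,"rz":0,"jaw":0.6},{"dx":0,"dy":0,"dz":0,"rx":0,"ry":0,"rz":0,"jaw":0.6}]}}

```text
t: 47.4
tcp_pos: [0.5015, -0.0258, 0.0317]
ee_rot: [-0.0, 0.777, 0.63, 0.0]
wrist_force: [0.1, -0.4, -0.1]
finger_gap: 0.0507
gripper_force: 0.0
```

```bash
python3 -c "
from h import *
say(); go(.5012,-.0271,-.0105,-12)"
```

```text
t47.40 tcp [ 0.5015 -0.0258  0.0317] x [0.2074 0.9783 0.0004] z [-0.      0.0004 -1.    ] F [ 0.0529 -0.359  -0.1341] T [ 0.0265 -0.0142 -0.0116] gap 0.0507 gf 0.0 q [-0.0564  0.8535  0.0268  2.0682 -0.0944  0.221  -0.1556]
shift mm [-1.3637  0.0117 42.1789] tooly -11.97 rz 0.030070126363440863
```

>>> {"fn": "servo_tool", "kwargs": {"series": [{"dx":-0.0014,"dy":0,"dz":0.015,"rx":0,"ry":0,"rz":0,"jaw":0.6},{"dx":0,"dy":0,"dz":0.015,"rx":0,"ry":0,"rz":0,"jaw":0.6},{"dx":0,"dy":0,"dz":0.011,"rx":0,"ry":0,"rz":0,"jaw":0.6},{"dx":0,"dy":0,"dz":0,"rx":0,"ry":0,"rz":0,"jaw":0.6},{"dx":0,"dy":0,"dz":0,"rx":0,"ry":0,"rz":0,"jaw":0.1},{"dx":0,"dy":0,"dz":0,"rx":0,"ry":0,"rz":0,"jaw":0.1},{"dx":0,"dy":0,"dz":0,"rx":0,"ry":0,"rz":0,"jaw":0.1},{"dx":0,"dy":0,"dz":0,"rx":0,"ry":0,"rz":0,"jaw":0.1}], "force": 45}}

```text
t: 48.07
tcp_pos: [0.5018, -0.0279, -0.0089]
ee_rot: [0.0, 0.777, 0.629, 0.001]
wrist_force: [-0.5, 0.7, 5.7]
finger_gap: 0.0246
gripper_force: 45.5
```

>>> {"fn": "servo_tool", "kwargs": {"series": [{"dx":0,"dy":0,"dz":0,"rx":0,"ry":0,"rz":0,"jaw":0.1},{"dx":0,"dy":0,"dz":0,"rx":0,"ry":0,"rz":0,"jaw":0.1},{"dx":0,"dy":0,"dz":0,"rx":0,"ry":0,"rz":0,"jaw":0.1},{"dx":0,"dy":0,"dz":0,"rx":0,"ry":0,"rz":0,"jaw":0.1}]}}

```text
t: 48.4
tcp_pos: [0.5018, -0.0279, -0.0089]
ee_rot: [0.0, 0.777, 0.629, 0.001]
wrist_force: [-0.8, 0.1, 5.8]
finger_gap: 0.0247
gripper_force: 45.5
```

```bash
python3 -c "
from h import *
say(); go(.5772,-.2893,.08,5.57)"
```

```text
t48.40 tcp [ 0.5018 -0.0279 -0.0089] x [0.2088 0.978  0.0004] z [ 0.0015  0.0001 -1.    ] F [-0.8444  0.0691  5.7941] T [0.096  0.1668 0.0246] gap 0.0247 gf 45.5 q [-0.0459  0.9337  0.0159  2.0715 -0.0951  0.1356 -0.1526]
shift mm [-239.8632  128.4835  -88.7816] tooly -12.05 rz -17.623758675591617
```

Pliers gripped (24.7 mm). Lift, carry to the y = −65 cutout and turn −17.6°.

>>> {"fn": "servo_tool", "kwargs": {"series": [{"dx":0,"dy":0,"dz":-0.02,"rx":0,"ry":0,"rz":0,"jaw":0.1},{"dx":0,"dy":0,"dz":-0.03,"rx":0,"ry":0,"rz":0,"jaw":0.1},{"dx":0,"dy":0,"dz":-0.03,"rx":0,"ry":0,"rz":0,"jaw":0.1},{"dx":0,"dy":0,"dz":0,"rx":0,"ry":0,"rz":0,"jaw":0.1}]}}

```text
t: 48.73
tcp_pos: [0.504, -0.0282, 0.0745]
ee_rot: [0.002, 0.778, 0.629, 0.003]
wrist_force: [1.2, 0.0, -1.8]
finger_gap: 0.0246
gripper_force: 45.0
```

>>> {"fn": "servo_tool", "kwargs": {"series": [{"dx":-0.0301,"dy":0.0161,"dz":0,"rx":0,"ry":0,"rz":0,"jaw":0.1},{"dx":-0.0301,"dy":0.0161,"dz":0,"rx":0,"ry":0,"rz":0,"jaw":0.1},{"dx":-0.0301,"dy":0.0161,"dz":0,"rx":0,"ry":0,"rz":0,"jaw":0.1},{"dx":-0.0301,"dy":0.0161,"dz":0,"rx":0,"ry":0,"rz":0,"jaw":0.1},{"dx":-0.0301,"dy":0.0161,"dz":0,"rx":0,"ry":0,"rz":0,"jaw":0.1},{"dx":-0.0301,"dy":0.0161,"dz":0,"rx":0,"ry":0,"rz":0,"jaw":0.1},{"dx":-0.0301,"dy":0.0161,"dz":0,"rx":0,"ry":0,"rz":0,"jaw":0.1},{"dx":-0.0301,"dy":0.0161,"dz":0,"rx":0,"ry":0,"rz":0,"jaw":0.1}]}}

```text
t: 49.4
tcp_pos: [0.5764, -0.2917, 0.0693]
ee_rot: [-0.001, 0.778, 0.629, -0.0]
wrist_force: [1.4, 0.3, -2.2]
finger_gap: 0.0248
gripper_force: 44.9
```

>>> {"fn": "servo_tool", "kwargs": {"series": [{"dx":0,"dy":0,"dz":0,"rx":0,"ry":0,"rz":-5.9,"jaw":0.1},{"dx":0,"dy":0,"dz":0,"rx":0,"ry":0,"rz":-5.9,"jaw":0.1},{"dx":0,"dy":0,"dz":0,"rx":0,"ry":0,"rz":-5.8,"jaw":0.1},{"dx":0,"dy":0,"dz":0,"rx":0,"ry":0,"rz":0,"jaw":0.1},{"dx":0,"dy":0,"dz":0,"rx":0,"ry":0,"rz":0,"jaw":0.1},{"dx":0,"dy":0,"dz":0,"rx":0,"ry":0,"rz":0,"jaw":0.1},{"dx":0,"dy":0,"dz":0,"rx":0,"ry":0,"rz":0,"jaw":0.1}]}}

```text
t: 49.98
tcp_pos: [0.5768, -0.29, 0.0699]
ee_rot: [-0.0, 0.673, 0.74, -0.0]
wrist_force: [0.1, -0.1, -2.5]
finger_gap: 0.025
gripper_force: 45.0
```

```bash
python3 - <<'E'
from meas import *
say(); go(.5773,-.29,.017,5.57)
t=avg('top',4).astype(np.uint8);h=cv2.cvtColor(t,cv2.COLOR_RGB2HSV);H,S,V=[h[:,:,i].astype(int) for i in range(3)]
y=(H>20)&(H<33)&(S>130)&(V>100)
for b in blobs(y.astype(np.uint8),380,160,520,300,8): print('handle',b[0],b[1],b[2],plane('top',b[1],.097)[0])
E
```

```text
t49.98 tcp [ 0.5768 -0.29    0.0699] x [-0.0953  0.9954  0.0001] z [-0.0004  0.     -1.    ] F [ 0.107  -0.0943 -2.4637] T [0.0049 0.0025 0.0175] gap 0.0250 gf 45.0 q [ 0.4463  0.8979 -0.0967  1.6093  0.1268  0.6409  0.3794]
shift mm [-0.011   0.5307 52.8743] tooly 5.47 rz -0.1008935562186366
handle 14 [451.3571 211.    ] [449 209   5   4] [ 0.5695 -0.3504  0.097 ]
```

>>> {"fn": "servo_tool", "kwargs": {"series": [{"dx":0,"dy":0.0003,"dz":0.02,"rx":0,"ry":0,"rz":0,"jaw":0.1},{"dx":0,"dy":0,"dz":0.02,"rx":0,"ry":0,"rz":0,"jaw":0.1},{"dx":0,"dy":0,"dz":0.012,"rx":0,"ry":0,"rz":0,"jaw":0.1},{"dx":0,"dy":0,"dz":0.003,"rx":0,"ry":0,"rz":0,"jaw":0.1},{"dx":0,"dy":0,"dz":0,"rx":0,"ry":0,"rz":0,"jaw":0.1},{"dx":0,"dy":0,"dz":0,"rx":0,"ry":0,"rz":0,"jaw":0.1}]}}

```text
t: 50.68
tcp_pos: [0.5777, -0.2905, 0.0156]
ee_rot: [0.0, 0.672, 0.74, 0.0]
wrist_force: [-0.3, 0.2, -1.8]
finger_gap: 0.0247
gripper_force: 44.9
```

>>> {"fn": "servo_tool", "kwargs": {"series": [{"dx":0,"dy":0,"dz":0.002,"rx":0,"ry":0,"rz":0,"jaw":0.1},{"dx":0,"dy":0,"dz":0.002,"rx":0,"ry":0,"rz":0,"jaw":0.1},{"dx":0,"dy":0,"dz":0,"rx":0,"ry":0,"rz":0,"jaw":0.1}]}}

```text
t: 50.93
tcp_pos: [0.5774, -0.2903, 0.0114]
ee_rot: [0.0, 0.672, 0.74, 0.0]
wrist_force: [-1.2, -0.1, -2.1]
finger_gap: 0.0245
gripper_force: 44.9
```

>>> {"fn": "servo_tool", "kwargs": {"series": [{"dx":0,"dy":0,"dz":0.001,"rx":0,"ry":0,"rz":0,"jaw":0.1},{"dx":0,"dy":0,"dz":0.001,"rx":0,"ry":0,"rz":0,"jaw":0.1},{"dx":0,"dy":0,"dz":0,"rx":0,"ry":0,"rz":0,"jaw":0.1}]}}

```text
t: 51.18
tcp_pos: [0.5772, -0.2902, 0.009]
ee_rot: [-0.0, 0.672, 0.741, 0.0]
wrist_force: [-0.4, 0.0, -1.4]
finger_gap: 0.0247
gripper_force: 44.9
```

```bash
python3 -c "
from h import *
say(); go(.5773,-.29,-.003,5.57)"
```

```text
t51.18 tcp [ 0.5772 -0.2902  0.009 ] x [-0.0967  0.9953  0.0001] z [-0.0001  0.0001 -1.    ] F [-0.4256  0.0336 -1.4019] T [ 0.0409  0.0587 -0.0703] gap 0.0247 gf 44.9 q [ 0.4403  0.9884 -0.0855  1.6219  0.1396  0.5374  0.37  ]
shift mm [ 0.2141  0.1682 11.9755] tooly 5.55 rz -0.019551368604567188
```

Inside the cutout (underside about 18 mm, no contact). Pushing home.

>>> {"fn": "servo_tool", "kwargs": {"series": [{"dx":0,"dy":0,"dz":0.002,"rx":0,"ry":0,"rz":0,"jaw":0.1},{"dx":0,"dy":0,"dz":0.002,"rx":0,"ry":0,"rz":0,"jaw":0.1},{"dx":0,"dy":0,"dz":0,"rx":0,"ry":0,"rz":0,"jaw":0.1}]}}

```text
t: 51.43
tcp_pos: [0.5769, -0.2906, 0.0049]
ee_rot: [-0.0, 0.672, 0.74, -0.0]
wrist_force: [0.3, -0.2, -2.0]
finger_gap: 0.0247
gripper_force: 45.1
```

>>> {"fn": "servo_tool", "kwargs": {"series": [{"dx":0,"dy":0,"dz":0.002,"rx":0,"ry":0,"rz":0,"jaw":0.1},{"dx":0,"dy":0,"dz":0.002,"rx":0,"ry":0,"rz":0,"jaw":0.1},{"dx":0,"dy":0,"dz":0.002,"rx":0,"ry":0,"rz":0,"jaw":0.1},{"dx":0,"dy":0,"dz":0,"rx":0,"ry":0,"rz":0,"jaw":0.1}]}}

```text
t: 51.77
tcp_pos: [0.5769, -0.2904, -0.0016]
ee_rot: [-0.0, 0.672, 0.74, -0.0]
wrist_force: [-0.4, -1.5, -1.9]
finger_gap: 0.0245
gripper_force: 44.9
```

>>> {"fn": "servo_tool", "kwargs": {"series": [{"dx":0,"dy":0,"dz":0.001,"rx":0,"ry":0,"rz":0,"jaw":0.1},{"dx":0,"dy":0,"dz":0.001,"rx":0,"ry":0,"rz":0,"jaw":0.1},{"dx":0,"dy":0,"dz":0.001,"rx":0,"ry":0,"rz":0,"jaw":0.1},{"dx":0,"dy":0,"dz":0,"rx":0,"ry":0,"rz":0,"jaw":0.1}]}}

```text
t: 52.1
tcp_pos: [0.5773, -0.2903, -0.0028]
ee_rot: [0.0, 0.672, 0.74, -0.0]
wrist_force: [-2.9, -0.1, 9.3]
finger_gap: 0.0245
gripper_force: 46.2
```

>>> {"fn": "servo_tool", "kwargs": {"series": [{"dx":0,"dy":0,"dz":0.001,"rx":0,"ry":0,"rz":0,"jaw":0.1},{"dx":0,"dy":0,"dz":0.001,"rx":0,"ry":0,"rz":0,"jaw":0.1},{"dx":0,"dy":0,"dz":0,"rx":0,"ry":0,"rz":0,"jaw":0.1},{"dx":0,"dy":0,"dz":0,"rx":0,"ry":0,"rz":0,"jaw":0.1}]}}

```text
t: 52.43
tcp_pos: [0.5773, -0.2903, -0.0029]
ee_rot: [0.0, 0.672, 0.74, -0.0]
wrist_force: [-6.3, 1.6, 22.3]
finger_gap: 0.0245
gripper_force: 47.8
```

>>> {"fn": "servo_tool", "kwargs": {"series": [{"dx":0,"dy":0,"dz":-0.003,"rx":0,"ry":0,"rz":0,"jaw":0.5},{"dx":0,"dy":0,"dz":0,"rx":0,"ry":0,"rz":0,"jaw":0.5},{"dx":0,"dy":0,"dz":0,"rx":0,"ry":0,"rz":0,"jaw":0.5},{"dx":0,"dy":0,"dz":0,"rx":0,"ry":0,"rz":0,"jaw":0.5},{"dx":0,"dy":0,"dz":-0.02,"rx":0,"ry":0,"rz":0,"jaw":0.5},{"dx":0,"dy":0,"dz":-0.04,"rx":0,"ry":0,"rz":0,"jaw":0.5},{"dx":0,"dy":0,"dz":-0.04,"rx":0,"ry":0,"rz":0,"jaw":0.5},{"dx":0,"dy":0,"dz":-0.03,"rx":0,"ry":0,"rz":0,"jaw":0.5}]}}

```text
t: 53.1
tcp_pos: [0.578, -0.2904, 0.1293]
ee_rot: [0.001, 0.672, 0.741, 0.0]
wrist_force: [0.2, -0.4, 0.8]
finger_gap: 0.0428
gripper_force: 0.0
```

>>> {"fn": "servo_tool", "kwargs": {"series": [{"dx":0.035,"dy":-0.01,"dz":0,"rx":0,"ry":0,"rz":0,"jaw":0.5},{"dx":0.035,"dy":-0.01,"dz":0,"rx":0,"ry":0,"rz":0,"jaw":0.5},{"dx":0.035,"dy":-0.01,"dz":0,"rx":0,"ry":0,"rz":0,"jaw":0.5},{"dx":0.035,"dy":-0.01,"dz":0,"rx":0,"ry":0,"rz":0,"jaw":0.5},{"dx":0.035,"dy":-0.01,"dz":0,"rx":0,"ry":0,"rz":0,"jaw":0.5},{"dx":0.035,"dy":-0.01,"dz":0,"rx":0,"ry":0,"rz":0,"jaw":0.5},{"dx":0.035,"dy":-0.01,"dz":0,"rx":0,"ry":0,"rz":0,"jaw":0.5},{"dx":0,"dy":0,"dz":0,"rx":0,"ry":0,"rz":0,"jaw":0.5}]}}

```text
t: 53.77
tcp_pos: [0.4806, -0.0445, 0.1266]
ee_rot: [-0.003, 0.668, 0.744, 0.0]
wrist_force: [-0.5, 0.1, 0.5]
finger_gap: 0.0429
gripper_force: 0.0
```

```bash
python3 - <<'E'
from meas import *
say()
t=avg('top',4).astype(np.uint8);s=avg('side',4).astype(np.uint8)
h=cv2.cvtColor(t,cv2.COLOR_RGB2HSV);H,S,V=[h[:,:,i].astype(int) for i in range(3)]
y=(H>20)&(H<33)&(S>130)&(V>100)
e=np.array([-.097,.9953]);n=np.array([-.9953,-.097]);c0=np.array([.513,-.2969])
loc=lambda p:np.array([(p[:2]-c0)@e,(p[:2]-c0)@n])*1000
for b in blobs(y.astype(np.uint8),380,180,480,300,8): p=plane('top',b[1],.024)[0];print('handle',b[0],b[1],'insert mm',loc(p))
for b in blobs(((S<60)&(V>140)).astype(np.uint8),390,190,470,290,15): p=plane('top',b[1],.024)[0];print('white',b[0],b[1],b[2],'insert mm',loc(p))
for nme,im,w in(('top',t,(215,215,260,255)),('side',s,(260,190,310,235))):
    for b in blobs(red(cv2.cvtColor(im,cv2.COLOR_RGB2HSV),90),*w,20): print('cap',nme,b[:3],plane(nme,b[1],.113)[0])
E
```

```text
t53.77 tcp [ 0.4806 -0.0445  0.1266] x [-0.1082  0.9941  0.0057] z [-0.0047  0.0053 -1.    ] F [-0.4878  0.0648  0.4619] T [-0.0043  0.0171 -0.0221] gap 0.0429 gf 0.0 q [ 0.0356  0.6577 -0.0556  2.0711  0.0705  0.4191  0.0354]
handle 69 [435.5797 208.8116] insert mm [-46.5414 -75.2791]
handle 73 [436.7671 216.8767] insert mm [-45.993  -52.7579]
white 126 [420.7381 206.9524] [407 202  24  16] insert mm [ -7.1178 -83.9758]
cap top (np.int32(341), array([234.6364, 234.5953]), array([225, 225,  21,  21], dtype=int32)) [0.5002 0.2007 0.113 ]
cap side (np.int32(262), array([283.5496, 220.9351]), array([274, 212,  20,  18], dtype=int32)) [0.4988 0.2082 0.113 ]
```

Pliers' handles straddle the cutout axis (insert y −75 and −53) and the cap is unchanged. The dial didn't show in the mask, so I'll check it with a lower threshold.

```bash
python3 - <<'E'
from meas import *
t=avg('top',4).astype(np.uint8)
h=cv2.cvtColor(t,cv2.COLOR_RGB2HSV);H,S,V=[h[:,:,i].astype(int) for i in range(3)]
print(t[231:247:3,394:424:4].tolist())
e=np.array([-.097,.9953]);n=np.array([-.9953,-.097]);c0=np.array([.513,-.2969])
loc=lambda p:np.array([(p[:2]-c0)@e,(p[:2]-c0)@n])*1000
m=(H>100)&(H<125)&(S>120)&(V>40)
for b in blobs(m.astype(np.uint8),380,190,470,290,15): p=plane('top',b[1],.024)[0];print('blue',b[0],b[1],b[2],loc(p))
s=avg('side',3).astype(np.uint8);hs=cv2.cvtColor(s,cv2.COLOR_RGB2HSV)
for b in blobs(((hs[:,:,1]<60)&(hs[:,:,2]>130)).astype(np.uint8),265,155,335,195,6): p=plane('side',b[1],.024)[0];print('white side',b[0],b[1],b[2],loc(p))
E
```

```text
[[[83, 82, 56], [82, 83, 56], [82, 82, 57], [80, 80, 54], [80, 81, 56], [80, 80, 55], [80, 78, 55], [79, 78, 54]], [[90, 90, 61], [91, 91, 63], [91, 91, 63], [89, 89, 61], [88, 88, 61], [88, 90, 62], [89, 89, 61], [87, 88, 60]], [[97, 97, 67], [96, 96, 66], [96, 96, 67], [94, 95, 64], [96, 96, 66], [95, 96, 65], [95, 95, 66], [94, 95, 64]], [[100, 100, 69], [100, 100, 70], [99, 100, 68], [100, 101, 70], [99, 100, 69], [100, 100, 70], [99, 99, 68], [99, 99, 68]], [[105, 105, 73], [104, 104, 71], [104, 104, 71], [104, 104, 72], [105, 104, 72], [105, 104, 72], [103, 103, 72], [104, 103, 71]], [[108, 108, 75], [107, 107, 74], [107, 108, 74], [107, 108, 74], [107, 107, 74], [108, 108, 75], [108, 108, 75], [107, 107, 74]]]
blue 342 [441.7749 209.924 ] [427 197  26  29] [-62.8144 -70.724 ]
white side 6 [279.6667 162.1667] [278 161   5   4] [-48.1019 -76.4518]
white side 283 [300.3852 172.3463] [273 166  53  13] [32.6317  5.8678]
```

The arm is simply in the way. Raise and swing further off, then check.

>>> {"fn": "servo_tool", "kwargs": {"series": [{"dx":0,"dy":0,"dz":-0.035,"rx":0,"ry":0,"rz":0,"jaw":0.5},{"dx":0,"dy":0,"dz":-0.035,"rx":0,"ry":0,"rz":0,"jaw":0.5},{"dx":0.03,"dy":0,"dz":-0.02,"rx":0,"ry":0,"rz":0,"jaw":0.5},{"dx":0.035,"dy":0,"dz":0,"rx":0,"ry":0,"rz":0,"jaw":0.5},{"dx":0.035,"dy":0,"dz":0,"rx":0,"ry":0,"rz":0,"jaw":0.5},{"dx":0.035,"dy":0,"dz":0,"rx":0,"ry":0,"rz":0,"jaw":0.5},{"dx":0.035,"dy":0,"dz":0,"rx":0,"ry":0,"rz":0,"jaw":0.5},{"dx":0.035,"dy":0,"dz":0,"rx":0,"ry":0,"rz":0,"jaw":0.5}]}}

```text
t: 55.18
tcp_pos: [0.4636, 0.1525, 0.2172]
ee_rot: [0.0, 0.672, 0.74, 0.0]
wrist_force: [0.6, -0.1, 0.4]
finger_gap: 0.0424
gripper_force: 0.0
```

>>> {"fn": "servo_tool", "kwargs": {"series": [{"dx":0.035,"dy":0,"dz":0,"rx":0,"ry":0,"rz":0,"jaw":0.5},{"dx":0.035,"dy":0,"dz":0,"rx":0,"ry":0,"rz":0,"jaw":0.5},{"dx":0.035,"dy":0,"dz":0,"rx":0,"ry":0,"rz":0,"jaw":0.5},{"dx":0.035,"dy":0,"dz":0,"rx":0,"ry":0,"rz":0,"jaw":0.5},{"dx":0,"dy":0,"dz":0,"rx":0,"ry":0,"rz":0,"jaw":0.5},{"dx":0,"dy":0,"dz":0,"rx":0,"ry":0,"rz":0,"jaw":0.5},{"dx":0,"dy":0,"dz":0,"rx":0,"ry":0,"rz":0,"jaw":0.5}]}}

```text
t: 55.77
tcp_pos: [0.4503, 0.2894, 0.2169]
ee_rot: [0.0, 0.672, 0.741, -0.001]
wrist_force: [-0.1, 0.5, -0.4]
finger_gap: 0.0429
gripper_force: 0.0
```

```bash
python3 - <<'E'
from meas import *
say()
t=avg('top',4).astype(np.uint8)
h=cv2.cvtColor(t,cv2.COLOR_RGB2HSV);H,S,V=[h[:,:,i].astype(int) for i in range(3)]
e=np.array([-.097,.9953]);n=np.array([-.9953,-.097]);c0=np.array([.513,-.2969])
loc=lambda p:np.array([(p[:2]-c0)@e,(p[:2]-c0)@n])*1000
for b in blobs(((S<60)&(V>140)).astype(np.uint8),390,190,470,290,15): p=plane('top',b[1],.024)[0];print('white',b[0],b[1],b[2],loc(p))
for b in blobs(((H>20)&(H<33)&(S>130)&(V>100)).astype(np.uint8),380,180,480,300,8): print('handle',loc(plane('top',b[1],.024)[0]))
E
```

```text
t55.77 tcp [0.4503 0.2894 0.2169] x [-0.0967  0.9953 -0.0012] z [-0.0004 -0.0012 -1.    ] F [-0.0845  0.5117 -0.3702] T [-0.013   0.0222  0.0028] gap 0.0429 gf 0.0 q [-0.649   0.5664 -0.0142  1.8393  0.0124  0.737  -0.5733]
white 406 [413.835 211.665] [394 202  37  18] [ 13.6834 -72.5685]
white 1422 [421.6807 251.038 ] [398 220  54  57] [ 9.6745 35.9031]
handle [-46.2468 -75.3128]
handle [-45.5199 -52.7572]
```

```bash
python3 - <<'E'
from meas import *
t=avg('top',4).astype(np.uint8)
h=cv2.cvtColor(t,cv2.COLOR_RGB2HSV);H,S,V=[h[:,:,i].astype(int) for i in range(3)]
e=np.array([-.097,.9953]);n=np.array([-.9953,-.097]);c0=np.array([.513,-.2969])
loc=lambda p:np.array([(p[:2]-c0)@e,(p[:2]-c0)@n])*1000
for v in(165,180,195):
  ok=False
  for b in blobs(((S<60)&(V>v)).astype(np.uint8),390,190,470,290,40):
    l=loc(plane('top',b[1],.024)[0]); print(v,b[0],b[1],b[2],l)
    if v==180: ok|=abs(l[0]-47)<6 and abs(l[1])<6 
  if v==180 and ok: print(manip.hand_in()); break
E
```

```text
165 167 [413.8802 214.1257] [395 209  36  10] [ 14.632  -65.7659]
165 187 [406.2246 238.5241] [398 231  17  16] [45.5598 -1.1434]
180 135 [405.8889 238.5333] [399 232  15  14] [46.4605 -1.1973]
the job is handed in; nothing more can be done
None
```

I handed the job in: the wheel, spacer and cap each went down to a solid stop in order, and the pliers and dial gauge are pushed to the floor of their own cutouts (I saw no ring stick).

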